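# Set out the bench for flaring a ring

## Robot

A 7-joint arm with a two-finger parallel gripper is mounted at the origin on the work surface. World frame = base frame: x ahead of the robot, y to its left, z up, the work surface at z = 0. Lengths are in m, angles in rad, forces in N, time in s.
With the tool pointing down it reaches from about 0.425 to 0.875 m from the base axis. Payload 8.4 kg.
Tool frame: the origin (TCP) lies on the centre line of the jaws, within the pads' length; the fingertips stand 8 mm ahead of it and the grasp point (between the pads) lies 11 mm behind it; x points along the fingers, y is the direction in which the jaws open and shut, and the axes are right-handed (so a half turn about x gives the same grasp; the last joint's range is limited). The gripper opens to 87 mm and grips with 3 to 60 N. Pads are 19 mm wide; open, the fingers measure 117 mm over their backs; the gripper's body (75 mm by 190 mm) begins 51 mm behind the grasp point.
Start: joints at [-1.445, 0.333, 0.04, 1.465, -0.013, 1.343, -0.059], TCP at [0.145, 0.634, 0.231] pointing down, gripper open.
Joint ranges: [-2.58, 2.58], [-0.38, 2.09], [-1.3, 1.39], [0.25, 2.4], [-1.5, 4.64], [0.08, 2.09], [-2.65, 2.65]. Speed limits (rad/s): [2.22, 2.22, 2.79, 2.79, 3.14, 3.14, 3.14].

## Interface

Orientations are given as [roll, pitch, yaw] about the fixed x, y, z axes, in that order (R = Rz(yaw) Ry(pitch) Rx(roll)).
In Python, from bench import r, capture, camera_params gives the robot as it stands. The module is installed in compiled form; this text tells all that it offers.
- The arm moves only by the tool step_arm, never from a script. Its argument "plan" is a list that holds one entry, the list of rows, each a list of 7 numbers: the shift along the tool's x, y, z in units of 0.1 m (1.0 is 0.1 m), then the turn, a rotation vector about the tool's x, y, z in units of 2 pi rad (1.0 is 2 pi rad), then the opening, from 0 (shut) to 1 (fully open). In form: [[[tx, ty, tz, rx, ry, rz, fingers], ...]]. A call has exactly 5 rows; each row is the pose to reach, as a shift and turn from the pose commanded when the call began, along the tool's axes at that moment, turning the shorter way round; what a row does not reach only later rows make up. A row lasts 1/8 s, in which the tool goes at most 62.5 mm and 10.7 degrees, less where a joint would pass 70% of its speed; a pose out of reach is approached as far as the arm can. A call with a number of a shift or a turn outside -1 to 1 is refused whole. A call with a gripper value outside its range is refused whole. The fingers move at their own pace and stop on an object; "grip_force" is the grip in N (left out, the last holds). Time passes only in rows, so rows that repeat a pose let the fingers close, or fill a call up. It gives the time, the measured TCP pose, the force and the opening at its end, in the units of the state.
- r.read_state(): the state, without advancing time (a new reading comes with each control period).
- capture(name): name is "scene" or "top" or "wrist"; returns the picture (384x512x3 uint8, red, green, blue); there is no depth.
- camera_params(name): a dict with "K" (3x3 intrinsics, pixels), "k1" (the pictures are not rectified: a ray, as slopes to the right and down, at radius r is drawn at 1 + k1 r^2 times it, then the intrinsics apply), "rvec" (rotation vector, rad) and "tvec" (3), from world to camera coordinates, as OpenCV has them; the wrist camera has in their place "T_tool_cam" (4x4, takes a point from camera to tool coordinates, whose origin is the TCP and whose axes are the tool frame's). Camera axes: x right, y down, z forward; pixel columns grow to the right and rows downward; lengths in m; the calibration is good to about 2 mm. A picture is of the moment at which its call begins: read the wrist's pose just before it. camera_params takes no time and is no camera call.
- r.close_job(): hands the job in, once; it reports no verdict.
The state is a dict: "time_s": time; "q": joint angles; "qd": joint speeds; "joint_torque": joint torques, N m; "tcp_pos": TCP position; "orientation": TCP orientation; "ft_force": force on the tool from outside, world axes, zero at the start; "ft_torque": the same for the moment, N m; "width": opening from 0.0 (shut) to 1.0 (fully open).
Only numpy, scipy, OpenCV 4.12 (cv2) and the standard library are available. Lean on these libraries where they do the work, as an engineer would, in place of code of your own. Each camera call takes 0.05 s, during which the arm holds its last target.

## Task

Set out the jewellery bench for flaring a ring: stand the doming block (the dark steel block with a hollow in its top) in the middle of the steel bench block, square with it and hollow up, and lay the brass ring flat and centred on top of the doming block. Lay the larger wire spool flat on the table midway between the bench block and the anvil, and stand the larger jar upright on the table directly behind the bench block (the side away from the robot), in line with the block's middle and about 3 cm clear of it. Leave the small spool, the small jar and the pliers where they are.

Things in the scene. Friction and masses are not known exactly. Their poses are not given: they have to be found in the camera images.
- bench_block: Steel bench block, fixed: a 100 mm square bright steel plate, 18 mm thick, on a 110 mm square black rubber base; total height 42 mm. Origin: centre of the underside, on the table. z up, x and y square to its sides; x points away from the robot (to within about 16 degrees), so its far side (rubber) is at x = +55 mm. It may stand on the robot's left or right.
- anvil: Small double-horned steel anvil, fixed: 110 mm from horn tip to horn tip (along its y, which points along the line to the bench block, one way or the other), 70 mm wide foot along x, 56 mm high. Origin: centre of the underside, 280 mm from the origin of the bench block. z up, x away from the robot.
- dome_center (a point): Centre (half-way up) of the doming block, loose: a dark steel block 46 x 46 mm and 42 mm high with a round hollow 25 mm wide and 12 mm deep in its top and dark round marks on its sides; about 0.6 kg. Its z is up, x and y square to its sides; at the start turned at most 15 degrees from the world axes.
- ring_center (a point): Centre (half-way up) of the brass ring, loose: a plain band of outside diameter 40 mm, inside diameter 33 mm, 18 mm high, lying flat with the hole upward; about 60 g. z is the ring's axis.
- spool_center (a point): Centre (half-way up) of the large wire spool, loose: copper wire on a black spool, 56 mm diameter, 30 mm high, lying flat on a flange; about 0.2 kg. z up.
- jar_center (a point): Centre (half-way up) of the large jar, loose: closed amber glass jar with a steel cap, 48 mm diameter, 70 mm high, standing; about 0.15 kg. z up.
- small_spool_center (a point): Centre (half-way up) of the small wire spool, a look-alike to be left alone, loose: 36 mm diameter, 22 mm high.
- small_jar_center (a point): Centre (half-way up) of the small amber jar with a steel cap, a look-alike to be left alone, loose: 34 mm diameter, 40 mm high.
- pliers: Small pliers with blue handles lying behind the gap between bench block and anvil, loose, to be left alone: 137 mm long, about 45 mm wide, 12 mm high. Origin near the middle of their length, on the table; jaws towards +x.
Not all that is in view belongs to the job. What is shaped like the bench_block but turquoise is not meant.

How it is judged:
By the outcome, as a careful person would: the job done as asked, in the order asked, and still so for the second after the job is handed in, with the robot touching nothing.
It also fails if it takes over 102 s, if anything falls off the work surface, if the arm or the gripper's body presses on something with over 40 N, if the wrist force passes 120 N, or if a joint passes its speed limit or range.

## Working session

There is one attempt and no reset: what is moved stays moved. The work goes in short steps, Python scripts to look and compute and a tool call to move; the robot and the scene stay as the last step left them, time stands still between calls to the robot, and variables do not carry over. Pictures are saved under pics/ and viewed, and the job is handed in when it is done.

Besides the shell and the picture viewer there is one more tool, called after "Call:" as name([rows], argument=value, ...), one row to a line, values as JSON. step_arm: Moves the arm, as the interface text tells. Its arguments: {"type":"object","properties":{"plan":{"type":"array","items":{"type":"array","items":{"type":"array","items":{"type":"number","minimum":-1,"maximum":1}}}},"grip_force":{"type":"number"}},"required":["plan"]}

```bash
mkdir -p pics; ls
python3 - <<'E'
from bench import r,capture,camera_params
import cv2
print(r.read_state())
for n in("scene","top","wrist"):
    print(n,camera_params(n))
    im=capture(n); cv2.imwrite(f"pics/{n}0.png",cv2.cvtColor(im,cv2.COLOR_RGB2BGR))
E
```

```text
pics
{'time_s': 0.0, 'q': array([-1.44521175,  0.33387678,  0.0399157 ,  1.46630583, -0.01338457,
        1.34329437, -0.05853007]), 'qd': array([-0.0003836 , -0.00155108, -0.00045758, -0.00039507, -0.00092221,
        0.00234353, -0.00016053]), 'joint_torque': array([-2.33899027e-04, -6.56353498e+01,  1.33522455e+00, -4.03805637e+01,
       -5.98007510e-02,  4.46962542e-02,  1.27714229e-04]), 'tcp_pos': array([0.14483755, 0.63317538, 0.22966499]), 'orientation': array([-1.48579465,  1.569178  , -1.71066307]), 'ft_force': array([-1.07316092e+00, -1.06364432e-03,  3.28489938e-01]), 'ft_torque': array([ 0.01315042, -0.00727387, -0.04229166]), 'width': 1.004227338890011}
scene {'K': array([[434.26185625,   0.        , 257.22351504],
       [  0.        , 434.26185625, 192.0381709 ],
       [  0.        ,   0.        ,   1.        ]]), 'k1': -0.014738528698553395, 'rvec': array([ 2.49411477,  0.72403734, -0.21419649]), 'tvec': array([-0.38308017, -0.17985943,  1.18036937])}
top {'K': array([[482.83344749,   0.        , 257.66625924],
       [  0.        , 482.83344749, 198.47853515],
       [  0.        ,   0.        ,   1.        ]]), 'k1': -0.021931623687592754, 'rvec': array([ 2.15352722, -2.15762276,  0.12135094]), 'tvec': array([-0.00338043,  0.47124275,  1.20856031])}
wrist {'K': array([[319.93833028,   0.        , 257.35373349],
       [  0.        , 319.93833028, 192.74580263],
       [  0.        ,   0.        ,   1.        ]]), 'k1': -0.026810661662029753, 'T_tool_cam': array([[-4.42482653e-04, -2.66788877e-01,  9.63754896e-01,
        -1.54807172e-01],
       [ 9.99999884e-01, -3.02813841e-04,  3.75297950e-04,
         1.00769631e-03],
       [ 1.91713003e-04,  9.63754950e-01,  2.66788980e-01,
        -7.40850669e-02],
       [ 0.00000000e+00,  0.00000000e+00,  0.00000000e+00,
         1.00000000e+00]])}
```

View pics/top0.png

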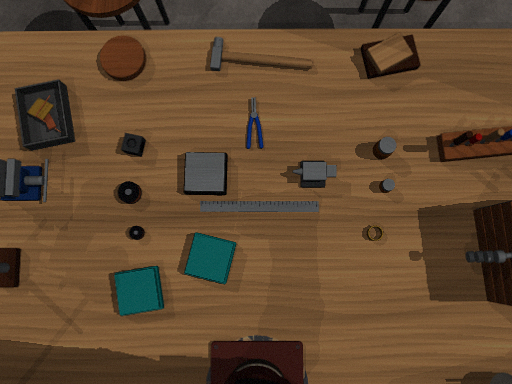

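View pics/scene0.png

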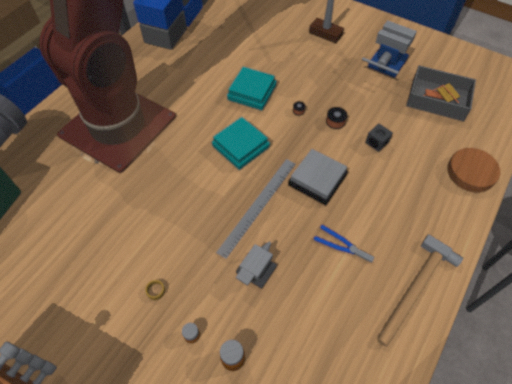

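View pics/wrist0.png

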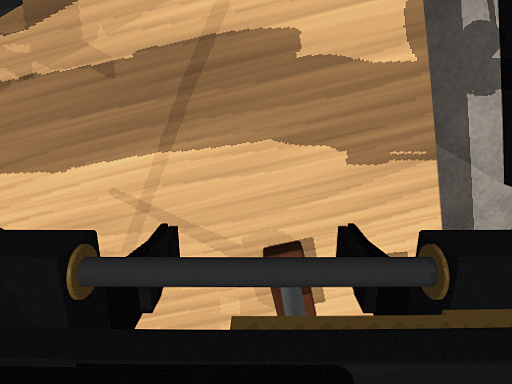

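```bash
cat > h.py <<'E'
from bench import r,capture,camera_params
import cv2, numpy as np
from scipy.spatial.transform import Rotation as Ro
def save(im,n,s=1,crop=None):
    if crop: x0,y0,x1,y1=crop; im=im[y0:y1,x0:x1]
    im=cv2.cvtColor(im,cv2.COLOR_RGB2BGR)
    cv2.imwrite("pics/"+n,cv2.resize(im,None,fx=s,fy=s,interpolation=cv2.INTER_CUBIC))
def pose(st=None):
    st=st or r.read_state(); T=np.eye(4); T[:3,:3]=Ro.from_euler('xyz',st['orientation']).as_matrix(); T[:3,3]=st['tcp_pos']; return T
def extr(name,st=None):
    p=camera_params(name)
    if name=="wrist":
        T=pose(st)@p['T_tool_cam']; return p,T[:3,:3],T[:3,3]
    R=cv2.Rodrigues(p['rvec'])[0]; return p,R.T,-R.T@p['tvec']
def ray(name,uv,st=None):
    p,R,c=extr(name,st)
    D=np.array([p['k1'],0,0,0,0.])
    n=cv2.undistortPoints(np.array([[uv]],float),p['K'],D)[0,0]
    return c,R@np.array([n[0],n[1],1])
def onz(name,uv,z,st=None):
    c,d=ray(name,uv,st); return c+d*(z-c[2])/d[2]
def proj(name,P,st=None):
    p,R,c=extr(name,st); x=R.T@(np.array(P,float)-c); x=x/x[2]; rr=x[0]**2+x[1]**2
    return (p['K']@np.array([x[0]*(1+p['k1']*rr),x[1]*(1+p['k1']*rr),1]))[:2]
def tri(a,b):
    (c1,d1),(c2,d2)=a,b
    A=np.stack([d1,-d2],1); s=np.linalg.lstsq(A,c2-c1,rcond=None)[0]
    p,q=c1+s[0]*d1,c2+s[1]*d2; return (p+q)/2,np.linalg.norm(p-q)
E
python3 - <<'E'
from h import *
T=pose(); print(T.round(3)); print(proj('top',T[:3,3]))
for n,uv,z in [('block',(206,173),.042),('dome',(133,145),.042),('ring',(373,233),.018),('spool',(129,192),.03),('jar',(385,148),.07),('anvil',(313,173),.056),('sjar',(387,186),.04),('sspool',(136,232),.022),('pl',(254,125),0.01),('turq1',(210,258),.04),('turq2',(138,290),.04)]:
    print(n,onz('top',uv,z).round(3))
im=cv2.imread('pics/top0.png')
for n,c in (('a',(100,120,240,250)),('b',(290,120,430,250))):
    cv2.imwrite(f'pics/top0{n}.png',cv2.resize(im[c[1]:c[3],c[0]:c[2]],None,fx=4,fy=4,interpolation=cv2.INTER_CUBIC))
im=cv2.imread('pics/scene0.png')
for n,c in (('a',(280,80,420,210)),('b',(120,225,280,375))):
    cv2.imwrite(f'pics/scene0{n}.png',cv2.resize(im[c[1]:c[3],c[0]:c[2]],None,fx=4,fy=4,interpolation=cv2.INTER_CUBIC))
E
```

```text
[[-0.     0.223  0.975  0.145]
 [-0.001  0.975 -0.223  0.633]
 [-1.    -0.001  0.     0.23 ]
 [ 0.     0.     0.     1.   ]]
[-46.54274036 342.01222525]
block [0.535 0.127 0.042]
dome [0.609 0.317 0.042]
ring [ 0.383 -0.299  0.018]
spool [0.489 0.327 0.03 ]
jar [ 0.593 -0.324  0.07 ]
anvil [ 0.532 -0.144  0.056]
sjar [ 0.501 -0.333  0.04 ]
sspool [0.386 0.308 0.022]
pl [0.67  0.005 0.01 ]
turq1 [0.32  0.115 0.04 ]
turq2 [0.241 0.294 0.04 ]
```

View pics/top0a.png

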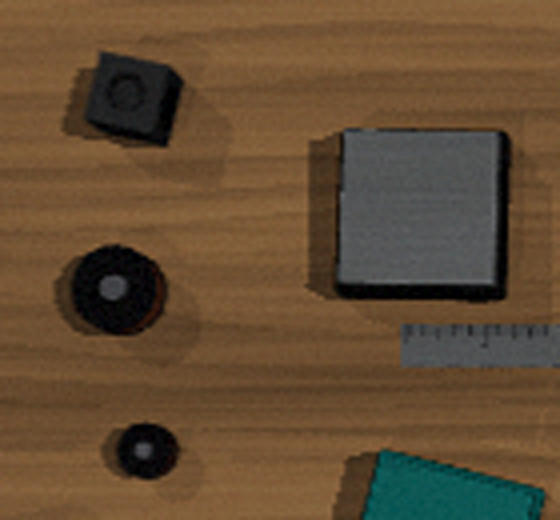

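View pics/top0b.png

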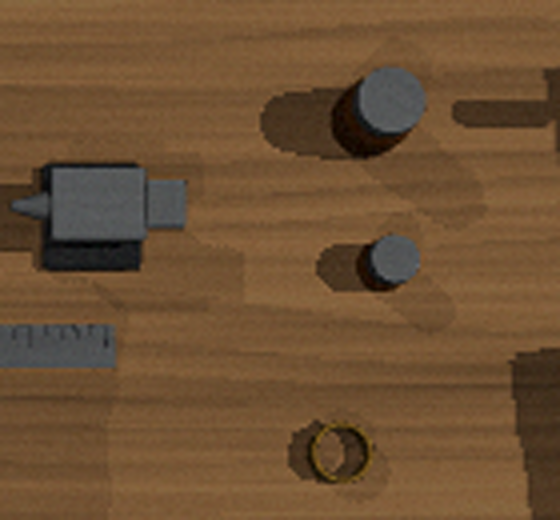

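View pics/scene0a.png

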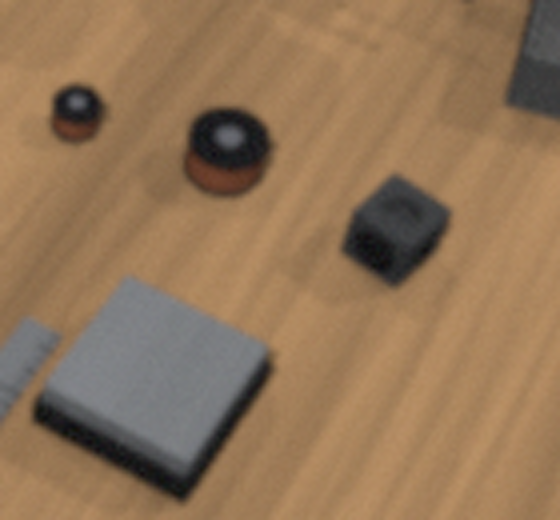

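Run:
```python
from h import *
im=cv2.imread('pics/top0.png')
def meas(name,img,box,fn,z,rect=True):
    x0,y0,x1,y1=box; c=cv2.resize(img[y0:y1,x0:x1],None,fx=4,fy=4,interpolation=cv2.INTER_CUBIC)
    m=fn(c.astype(int)).astype(np.uint8)*255
    m=cv2.morphologyEx(m,cv2.MORPH_OPEN,np.ones((5,5)));m=cv2.morphologyEx(m,cv2.MORPH_CLOSE,np.ones((9,9)))
    cs=max(cv2.findContours(m,cv2.RETR_EXTERNAL,cv2.CHAIN_APPROX_NONE)[0],key=cv2.contourArea)
    b=cv2.boxPoints(cv2.minAreaRect(cs)); b=(b+.5)/4-.5+np.array([x0,y0])
    P=np.array([onz(name,u,z) for u in b]); 
    e=P[1]-P[0]; print(P.mean(0).round(4),'sides',np.linalg.norm(P[1]-P[0]).round(4),np.linalg.norm(P[2]-P[1]).round(4),'ang',np.degrees(np.arctan2(e[1],e[0])).round(2), 'corners',b.round(1).tolist())
sat=lambda c:c.max(2)-c.min(2)
print('block');meas('top',im,(175,140,240,205),lambda c:(sat(c)<25)&(c.mean(2)>70),.042)
print('anvil foot?')
meas('top',im,(285,150,345,195),lambda c:(sat(c)<25)&(c.mean(2)>70),.056)
print('jarcap');meas('top',im,(370,130,405,165),lambda c:(sat(c)<25)&(c.mean(2)>70),.07)
print('spool');meas('top',im,(110,175,150,210),lambda c:(c.mean(2)<28),.03)
print('ring');meas('top',im,(360,220,390,245),lambda c:(c[...,1]-c[...,0]>40)&(c.mean(2)>40),.018)
c=cv2.resize(im[125:165,115:155],None,fx=12,fy=12,interpolation=cv2.INTER_CUBIC)
c=np.clip(c.astype(float)*2.2,0,255).astype(np.uint8)
cv2.imwrite('pics/dome0.png',c)
```

```text
block
[0.5402 0.1323 0.042 ] sides 0.0997 0.0993 ang 0.2 corners [[184.6, 190.2], [185.1, 151.8], [223.7, 152.3], [223.2, 190.7]]
anvil foot?
[ 0.5393 -0.1482  0.056 ] sides 0.1073 0.0441 ang -90.15 corners [[293.4, 161.6], [335.9, 161.6], [335.9, 178.9], [293.4, 178.9]]
jarcap
[ 0.6025 -0.3308  0.07  ] sides 0.0403 0.0404 ang -90.11 corners [[379.6, 136.4], [395.6, 136.4], [395.6, 152.1], [379.6, 152.1]]
spool
[0.4878 0.3261 0.03  ] sides 0.0549 0.0632 ang -26.48 corners [[113.6, 196.1], [123.6, 177.2], [144.9, 188.5], [134.8, 207.5]]
ring
[ 0.3798 -0.3229  0.018 ] sides 0.0032 0.0064 ang -90.15 corners [[381.6, 232.9], [382.9, 232.9], [382.9, 235.4], [381.6, 235.4]]
```

View pics/dome0.png

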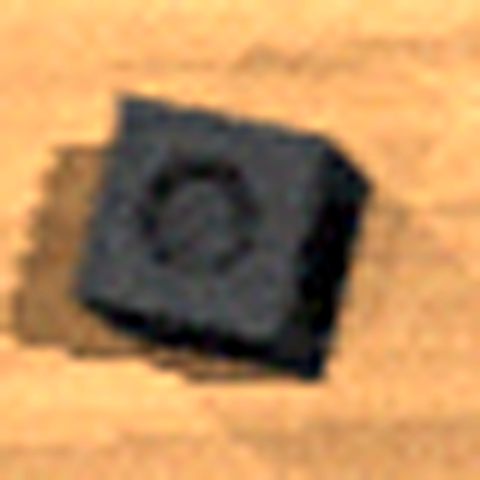

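Run:
```python
from h import *
b=[(125,132.9),(142.1,136.25),(138.2,153.2),(121.5,149.8)]
P=np.array([onz('top',u,.042) for u in b]); print(P.mean(0).round(4))
for i in range(4):
    e=P[(i+1)%4]-P[i]; print(np.linalg.norm(e).round(4),(np.degrees(np.arctan2(e[1],e[0]))%90).round(1))
print(proj('scene',[*P.mean(0)[:2],.042]))
```

```text
[0.6145 0.3203 0.042 ]
0.0456 78.5
0.0454 78.8
0.0444 78.2
0.0452 80.3
[377.14523204 132.10128457]
```

Call:
step_arm([
  [[0,-0.08,0.2,0,0,0,1],[0,-0.16,0.4,0,0,0,1],[0,-0.24,0.6,0,0,0,1],[0,-0.32,0.8,0,0,0,1],[0,-0.4,1.0,0,0,0,1]],
])

```text
time_s: 0.78
tcp_pos: [0.235, 0.5713, 0.2307]
orientation: [1.207, 1.571, 0.981]
ft_force: [-0.7, -0.2, -0.1]
width: 0.997
```

Call:
step_arm([
  [[0,-0.08,0.2,0,0,0,1],[0,-0.16,0.4,0,0,0,1],[0,-0.24,0.6,0,0,0,1],[0,-0.32,0.8,0,0,0,1],[0,-0.4,1.0,0,0,0,1]],
])

```text
time_s: 1.4
tcp_pos: [0.3232, 0.5102, 0.2305]
orientation: [-1.993, 1.571, -2.217]
ft_force: [1.2, 0.3, 0.8]
width: 1.002
```

Call:
step_arm([
  [[0,-0.08,0.2,0,0,0,1],[0,-0.16,0.4,0,0,0,1],[0,-0.24,0.6,0,0,0,1],[0,-0.32,0.8,0,0,0,1],[0,-0.4,1.0,0,0,0,1]],
])

```text
time_s: 2.02
tcp_pos: [0.4116, 0.4488, 0.2305]
orientation: [-1.636, 1.571, -1.861]
ft_force: [-1.0, 0.1, 0.5]
width: 0.999
```

Call:
step_arm([
  [[0,-0.08,0.2,0,0,0,1],[0,-0.16,0.4,0,0,0,1],[0.1,-0.24,0.6,0,0,0,1],[0.2,-0.32,0.8,0,0,0,1],[0.3,-0.4,1.0,0,0,0,1]],
])

```text
time_s: 2.65
tcp_pos: [0.5001, 0.3875, 0.2002]
orientation: [-0.472, 1.571, -0.697]
ft_force: [0.5, 0.6, 0.6]
width: 1.004
```

Call:
step_arm([
  [[0.1,-0.06,0.2,0,0,0,1],[0.2,-0.12,0.5,0,0,0,1],[0.3,-0.2,0.8,0,0,0,1],[0.4,-0.26,1.0,0,0,0,1],[0.4,-0.26,1.0,0,0,0,1]],
])

```text
time_s: 3.28
tcp_pos: [0.5918, 0.3389, 0.1592]
orientation: [-1.887, 1.569, -2.115]
ft_force: [0.3, 0.2, 0.8]
width: 0.997
```

Run:
```python
from h import *
st=r.read_state(); im=capture('wrist'); np.save('st1.npy',[st],allow_pickle=True); cv2.imwrite('pics/w1raw.png',cv2.cvtColor(im,cv2.COLOR_RGB2BGR))
print(st['tcp_pos'],st['orientation'],st['time_s'],pose(st).round(3)[:3,1])
print(proj('wrist',[.6145,.3203,.042],st))
```

```text
[0.59176028 0.33886215 0.15921322] [-1.88708516  1.56863706 -2.11453619] 3.275 [ 0.225  0.974 -0.002]
[242.05245281 219.6342851 ]
```

View pics/w1raw.png

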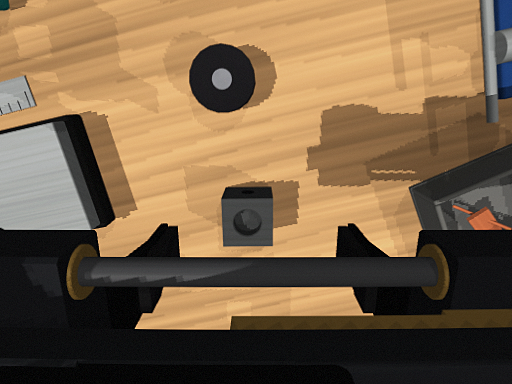

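```bash
cat >> h.py <<'E'
def quad(name,b,z,st=None):
    P=np.array([onz(name,u,z,st) for u in b]); print('c',P.mean(0).round(4))
    for i in range(4):
        e=P[(i+1)%4]-P[i]; print('  side',np.linalg.norm(e).round(4),'ang%90',(np.degrees(np.arctan2(e[1],e[0]))%90).round(1))
    return P.mean(0)
E
python3 - <<'E'
from h import *
st=np.load('st1.npy',allow_pickle=True)[0]; im=cv2.imread('pics/w1raw.png')
c=cv2.resize(im[180:256,210:285],None,fx=8,fy=8,interpolation=cv2.INTER_CUBIC); cv2.imwrite('pics/w1d.png',np.clip(c*1.5,0,255).astype(np.uint8))
quad('wrist',[(222,200),(272,200),(273,246),(222,247)],.042,st)
# spool flange contour
g=im[30:130,170:280].mean(2); m=(g<45).astype(np.uint8)
cs=max(cv2.findContours(m,cv2.RETR_EXTERNAL,cv2.CHAIN_APPROX_NONE)[0],key=cv2.contourArea)
e=cv2.fitEllipse(cs); u=np.array(e[0])+[170,30]; print(u,e[1],onz('wrist',u,.03,st), onz('wrist',(222,79),.03,st))
E
```

```text
c [0.6194 0.3239 0.042 ]
  side 0.0444 ang%90 77.0
  side 0.0445 ang%90 78.9
  side 0.0473 ang%90 78.2
  side 0.0455 ang%90 75.2
[221.96238708  77.97625351] (64.003662109375, 68.09048461914062) [0.49201419 0.33228734 0.03      ] [0.4928141  0.33211163 0.03      ]
```

View pics/w1d.png

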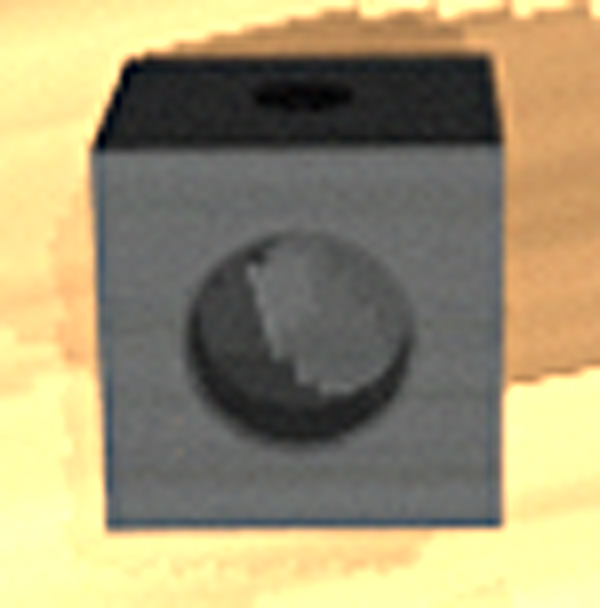

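Call:
step_arm([
  [[0.15,-0.03,0.1,0,0,0,1],[0.3,-0.06,0.2,0,0,0,1],[0.45,-0.09,0.3,0,0,0,1],[0.6,-0.09,0.3,0,0,0,1],[0.75,-0.09,0.3,0,0,0,1]],
])

```text
time_s: 3.95
tcp_pos: [0.6178, 0.3254, 0.0842]
orientation: [-2.719, 1.57, -2.944]
ft_force: [-0.0, -0.4, -0.0]
width: 1.0
```

Call:
step_arm([
  [[0.2,0,0,0,0,0,1],[0.4,0,0,0,0,0,1],[0.55,0,0,0,0,0,1],[0.69,0,0,0,0,0,1],[0.69,0,0,0,0,0,1]],
])

```text
time_s: 4.58
tcp_pos: [0.6174, 0.325, 0.0152]
orientation: [-2.327, 1.569, -2.552]
ft_force: [-0.3, 0.8, 0.3]
width: 0.998
```

Run:
```python
from h import *
st=r.read_state(); im=capture('wrist'); save(im,'w2.png')
print(st['tcp_pos'],st['ft_force'])
```

```text
[0.61739242 0.32497562 0.01517235] [-0.33223727  0.76126545  0.32682153]
```

View pics/w2.png

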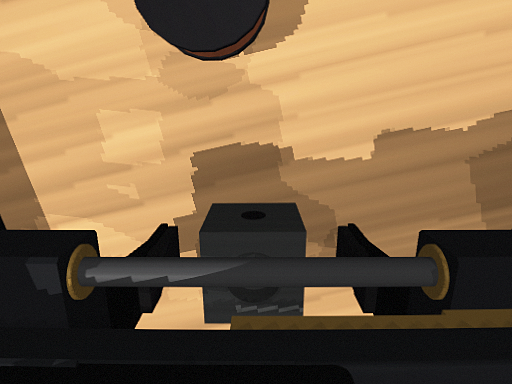

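Run:
```python
from h import *
st=r.read_state()
T=np.linalg.inv(pose(st))
for u in ((200,232),(306,232),(212,203),(300,203)):
    z=.042 if u[1]==232 else 0.0
    print((T@np.append(onz('wrist',u,z,st),1))[:3].round(4))
```

```text
[-0.0257 -0.0238 -0.0207]
[-0.0258  0.0222 -0.0207]
[ 0.0163 -0.0243 -0.0208]
[ 0.0162  0.025  -0.0208]
```

Call:
step_arm([
  [[0,0,0,0,0,0,0.8],[0,0,0,0,0,0,0.6],[0,0,0,0,0,0,0.4],[0,0,0,0,0,0,0.3],[0,0,0,0,0,0,0.3]],
], grip_force=35)

```text
time_s: 5.25
tcp_pos: [0.618, 0.3246, 0.0166]
orientation: [-1.721, 1.57, -1.946]
ft_force: [-1.2, 0.3, -0.0]
width: 0.521
```

Call:
step_arm([
  [[0,0,0,0,0,0,0.2],[0,0,0,0,0,0,0.2],[-0.2,0,0,0,0,0,0.2],[-0.4,0,0,0,0,0,0.2],[-0.6,0,0,0,0,0,0.2]],
])

```text
time_s: 5.88
tcp_pos: [0.6183, 0.3259, 0.0786]
orientation: [0.967, 1.569, 0.742]
ft_force: [0.1, 0.0, -3.8]
width: 0.525
```

Call:
step_arm([
  [[-0.2,-0.2,-0.03,0,0,0,0.2],[-0.4,-0.4,-0.06,0,0,0,0.2],[-0.5,-0.6,-0.09,0,0,0,0.2],[-0.5,-0.8,-0.12,0,0,0,0.2],[-0.5,-1.0,-0.15,0,0,0,0.2]],
])

```text
time_s: 6.5
tcp_pos: [0.5807, 0.2303, 0.1269]
orientation: [1.191, 1.57, 0.966]
ft_force: [-0.3, -0.4, -6.1]
width: 0.526
```

Call:
step_arm([
  [[0,-0.2,-0.04,-0.008,0,0,0.2],[0,-0.4,-0.08,-0.016,0,0,0.2],[0,-0.6,-0.12,-0.024,0,0,0.2],[0,-0.8,-0.16,-0.032,0,0,0.2],[0,-1.0,-0.16,-0.0364,0,0,0.2]],
])

```text
time_s: 7.12
tcp_pos: [0.5424, 0.1363, 0.1265]
orientation: [2.963, 1.57, 2.969]
ft_force: [0.5, -0.6, -3.2]
width: 0.525
```

Call:
step_arm([
  [[0,0,0,0,0,0,0.2],[0,0,0,0,0,0,0.2],[0,0,0,0,0,0,0.2],[0,0,0,0,0,0,0.2],[0,0,0,0,0,0,0.2]],
])

```text
time_s: 7.75
tcp_pos: [0.5433, 0.1376, 0.1265]
orientation: [-2.392, 1.571, -2.388]
ft_force: [-0.2, 0.1, -4.3]
width: 0.526
```

Run:
```python
from h import *
st=r.read_state(); im=capture('wrist'); save(im,'w3.png'); np.save('st3.npy',[st],allow_pickle=True)
print(st['tcp_pos'],st['ft_force'],pose(st).round(4)[:3,1])
```

```text
[0.54325772 0.13758546 0.12646139] [-0.19726638  0.14147911 -4.33928867] [-4.3e-03  1.0e+00 -1.0e-04]
```

View pics/w3.png

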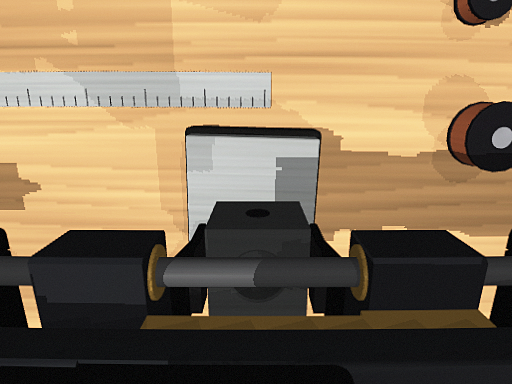

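Run:
```python
import cv2
im=cv2.imread('pics/w3.png'); cv2.imwrite('pics/w3a.png',cv2.resize(im[120:245,175:335],None,fx=5,fy=4.5,interpolation=cv2.INTER_CUBIC))
```

```text
(no output)
```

View pics/w3a.png

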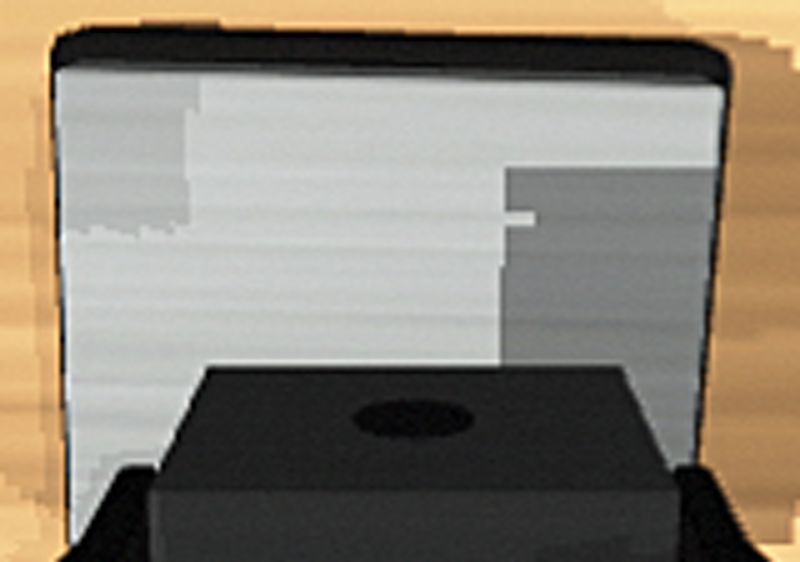

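Run:
```python
from h import *
st=np.load('st3.npy',allow_pickle=True)[0]
g=cv2.imread('pics/w3.png',0).astype(float)
def edge_pts(g,axis,ranges,lo,hi,mode):
    pts=[]
    for i in ranges:
        s=g[lo:hi,i] if axis=='col' else g[i,lo:hi]
        d=np.diff(s); k=np.argmax(d) if mode>0 else np.argmin(d)
        o=0
        if 0<k<len(d)-1:
            a,b,c=abs(d[k-1]),abs(d[k]),abs(d[k+1]); o=(a-c)/(2*(a-2*b+c)+1e-9)
        p=lo+k+.5+o; pts.append((i,p) if axis=='col' else (p,i))
    return np.array(pts)
def line(name,pts,z,st=None):
    P=np.array([onz(name,u,z,st)[:2] for u in pts]); 
    for _ in range(4):
        vx,vy,x,y=cv2.fitLine(P.astype(np.float32),cv2.DIST_HUBER,0,1e-4,1e-4).ravel(); n=np.array([-vy,vx]); res=(P-[x,y])@n
        P=P[abs(res-np.median(res))<max(2*np.median(abs(res)),3e-4)]
    return P.mean(0).round(4),(np.degrees(np.arctan2(vy,vx))%180).round(2),len(P),abs(res).max().round(4)
print('near',line('wrist',edge_pts(g,'col',range(192,316,3),128,146,1),.042,st))
print('left(-y)',line('wrist',edge_pts(g,'row',range(140,205,3),180,200,1),.042,st))
print('right(+y)',line('wrist',edge_pts(g,'row',range(142,220,3),300,326,-1),.042,st))
print('dome bottom edge z~.111:',line('wrist',edge_pts(g,'col',range(220,295,3),195,208,-1),.111,st))
t=cv2.imread('pics/top0.png',0).astype(float)
print('top near',line('top',edge_pts(t,'col',range(188,221,2),185,197,-1),.042))
print('top far',line('top',edge_pts(t,'col',range(188,221,2),146,158,1),.042))
print('top +y',line('top',edge_pts(t,'row',range(155,188,2),180,190,1),.042))
print('top -y',line('top',edge_pts(t,'row',range(155,188,2),218,230,-1),.042))
```

```text
near (array([0.4927, 0.1359]), np.float32(88.64), 42, np.float64(0.0003))
left(-y) (array([0.5213, 0.0845]), np.float32(178.67), 14, np.float64(0.0003))
right(+y) (array([0.5248, 0.184 ]), np.float32(178.74), 17, np.float64(0.0003))
dome bottom edge z~.111: (array([0.5212, 0.138 ]), np.float32(90.32), 25, np.float64(0.0))
top near (array([0.4903, 0.1269]), np.float32(89.93), 15, np.float64(0.0001))
top far (array([0.5903, 0.122 ]), np.float32(89.34), 11, np.float64(0.0003))
top +y (array([0.5384, 0.182 ]), np.float32(178.66), 15, np.float64(0.0013))
top -y (array([0.525 , 0.0824]), np.float32(179.49), 11, np.float64(0.0002))
```

Call:
step_arm([
  [[0.1,-0.03,-0.01,0.002,0,0,0.2],[0.2,-0.053,-0.019,0.0043,0,0,0.2],[0.3,-0.053,-0.019,0.0043,0,0,0.2],[0.45,-0.053,-0.019,0.0043,0,0,0.2],[0.6,-0.053,-0.019,0.0043,0,0,0.2]],
])

```text
time_s: 8.43
tcp_pos: [0.5412, 0.1321, 0.0653]
orientation: [-2.716, 1.57, -2.739]
ft_force: [-0.1, -0.5, -4.7]
width: 0.525
```

Call:
step_arm([
  [[0.02,0,0,0,0,0,0.2],[0.04,0,0,0,0,0,0.2],[0.06,0,0,0,0,0,0.2],[0.08,0,0,0,0,0,0.2],[0.08,0,0,0,0,0,0.2]],
])

```text
time_s: 9.05
tcp_pos: [0.5415, 0.132, 0.0587]
orientation: [0.291, 1.571, 0.267]
ft_force: [0.0, 0.2, -4.9]
width: 0.525
```

Run:
```python
from h import *
st=r.read_state(); im=capture('wrist'); save(im,'w4.png'); np.save('st4.npy',[st],allow_pickle=True)
print(st['tcp_pos'],st['ft_force'],pose(st).round(4)[:3,1])
save(im,'w4a.png',4,(165,130,355,255))
```

```text
[0.54150781 0.13202707 0.05866444] [ 6.18243897e-05  1.59601032e-01 -4.88543341e+00] [2.310e-02 9.997e-01 1.000e-04]
```

View pics/w4a.png

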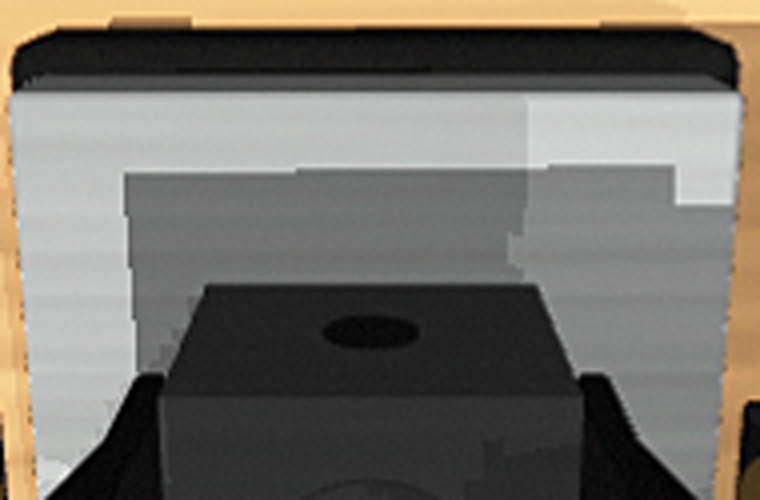

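Run:
```python
from h import *
st=np.load('st4.npy',allow_pickle=True)[0]
f=lambda x,y:((x+.5)/4-.5+165,(y+.5)/4-.5+130)
for p,z in (((12,93),.042),((740,95),.042),((205,285),.0432),((537,285),.0432),((24,285),.042),((728,285),.042)): print(p,onz('wrist',f(*p),z,st).round(4))
```

```text
(12, 93) [0.4917 0.0861 0.042 ]
(740, 95) [0.4943 0.1842 0.042 ]
(205, 285) [0.519  0.1107 0.0432]
(537, 285) [0.5201 0.1569 0.0432]
(24, 285) [0.5188 0.0851 0.042 ]
(728, 285) [0.5211 0.1839 0.042 ]
```

Call:
step_arm([
  [[0,0.007,0.004,0,0,0,0.2],[0.005,0.007,0.004,0,0,0,0.2],[0.01,0.007,0.004,0,0,0,0.2],[0.013,0.007,0.004,0,0,0,0.2],[0.013,0.007,0.004,0,0,0,0.2]],
])

```text
time_s: 9.72
tcp_pos: [0.542, 0.1328, 0.0585]
orientation: [1.159, 1.57, 1.136]
ft_force: [-6.3, -1.3, 10.3]
width: 0.527
```

Call:
step_arm([
  [[0,0,0,0,0,0,0.6],[0,0,0,0,0,0,0.8],[0,0,0,0,0,0,1],[0,0,0,0,0,0,1],[0,0,0,0,0,0,1]],
])

```text
time_s: 10.35
tcp_pos: [0.5418, 0.1327, 0.0572]
orientation: [-1.896, 1.571, -1.919]
ft_force: [-0.2, -0.2, -0.1]
width: 0.952
```

Call:
step_arm([
  [[-0.2,0,0,0,0,0,1],[-0.4,0,0,0,0,0,1],[-0.6,0,0,0,0,0,1],[-0.8,0,0,0,0,0,1],[-1,0,0,0,0,0,1]],
])

```text
time_s: 10.98
tcp_pos: [0.5418, 0.1327, 0.1579]
orientation: [-0.599, 1.571, -0.622]
ft_force: [0.1, -0.6, -0.7]
width: 1.003
```

Run:
```python
from h import *
st=r.read_state(); im=capture('wrist'); save(im,'w5.png'); np.save('st5.npy',[st],allow_pickle=True)
print(st['tcp_pos'],st['ft_force'],pose(st).round(4)[:3,1])
save(im,'w5a.png',5,(185,110,335,228))
```

```text
[0.541769   0.13266363 0.15790638] [ 0.10654998 -0.5651969  -0.71565918] [ 0.0232  0.9997 -0.    ]
```

View pics/w5.png

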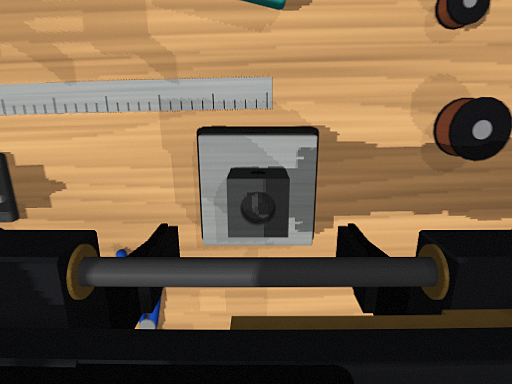

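Run:
```python
import cv2
im=cv2.imread('pics/w5.png'); cv2.imwrite('pics/w5a.png',cv2.resize(im[122:250,190:325],None,fx=5.5,fy=4.5,interpolation=cv2.INTER_CUBIC))
```

```text
(no output)
```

View pics/w5a.png

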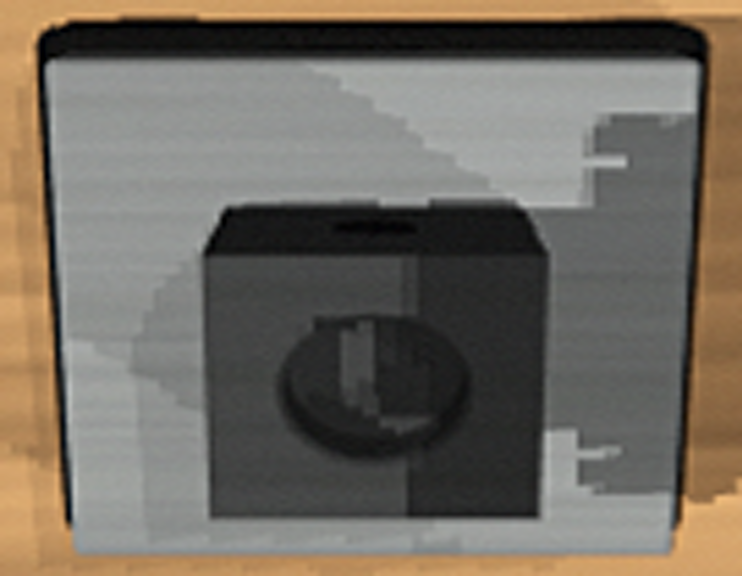

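Run:
```python
from h import *
st=np.load('st5.npy',allow_pickle=True)[0]
f=lambda p:((p[0]+.5)/5.5-.5+190,(p[1]+.5)/4.5-.5+122)
quad('wrist',[f(p) for p in((45,60),(700,62),(672,552),(74,552))],.042,st)
quad('wrist',[f(p) for p in((205,253),(548,253),(540,518),(210,518))],.084,st)
for p in ((228,207),(522,207)): print(onz('wrist',f(p),.042,st))
# ring rough
im=cv2.imread('pics/top0.png'); c=cv2.resize(im[218:250,355:395],None,fx=12,fy=12,interpolation=cv2.INTER_CUBIC); cv2.imwrite('pics/ring0.png',np.clip(c*1.8,0,255).astype(np.uint8))
```

```text
c [0.5425 0.134  0.042 ]
  side 0.0998 ang%90 88.4
  side 0.0991 ang%90 88.8
  side 0.1001 ang%90 88.6
  side 0.0994 ang%90 88.6
c [0.5432 0.1343 0.084 ]
  side 0.0457 ang%90 88.7
  side 0.0466 ang%90 88.8
  side 0.0463 ang%90 88.6
  side 0.0465 ang%90 88.1
[0.51996452 0.11187332 0.042     ]
[0.5210426  0.15780968 0.042     ]
```

View pics/ring0.png

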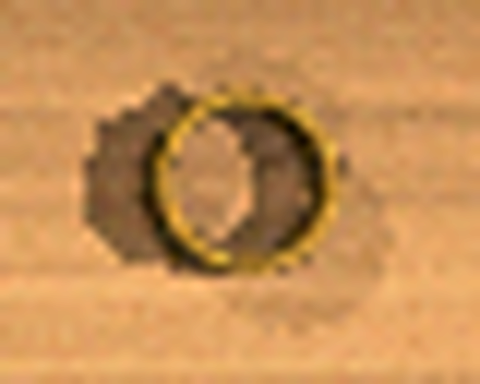

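Call:
step_arm([
  [[0,-0.2,-0.05,0,0,0,1],[0,-0.4,-0.1,0,0,0,1],[0,-0.6,-0.16,0,0,0,1],[0,-0.8,-0.23,0,0,0,1],[0,-1,-0.3,0,0,0,1]],
])

```text
time_s: 11.65
tcp_pos: [0.5088, 0.0318, 0.1571]
orientation: [-2.973, 1.57, -2.997]
ft_force: [-0.3, -0.4, 0.4]
width: 1.001
```

Call:
step_arm([
  [[0,-0.2,-0.06,0,0,0,1],[0,-0.4,-0.12,0,0,0,1],[0,-0.6,-0.18,0,0,0,1],[0,-0.8,-0.24,0,0,0,1],[0,-1,-0.3,0,0,0,1]],
])

```text
time_s: 12.28
tcp_pos: [0.4768, -0.0672, 0.1573]
orientation: [-0.532, 1.571, -0.555]
ft_force: [-0.0, 0.2, -0.1]
width: 0.997
```

Call:
step_arm([
  [[0,-0.2,-0.06,0,0,0,1],[0,-0.4,-0.12,0,0,0,1],[0,-0.6,-0.18,0,0,0,1],[0,-0.8,-0.24,0,0,0,1],[0,-1,-0.35,0,0,0,1]],
])

```text
time_s: 12.9
tcp_pos: [0.4395, -0.1663, 0.1573]
orientation: [-1.081, 1.571, -1.104]
ft_force: [0.1, 0.6, -0.2]
width: 1.001
```

Call:
step_arm([
  [[0,-0.2,-0.08,0,0,0,1],[0,-0.4,-0.16,0,0,0,1],[0,-0.6,-0.24,0,0,0,1],[0,-0.8,-0.32,0,0,0,1],[0,-1,-0.4,0,0,0,1]],
])

```text
time_s: 13.52
tcp_pos: [0.3968, -0.2652, 0.1573]
orientation: [0.225, 1.571, 0.202]
ft_force: [-0.0, -1.1, -0.1]
width: 1.0
```

Call:
step_arm([
  [[0,-0.2,-0.04,0,0,0,1],[0,-0.4,-0.08,0,0,0,1],[0,-0.42,-0.12,0,0,0,1],[0,-0.42,-0.15,0,0,0,1],[0,-0.42,-0.15,0,0,0,1]],
])

```text
time_s: 14.15
tcp_pos: [0.3816, -0.305, 0.1573]
orientation: [1.298, 1.57, 1.276]
ft_force: [1.0, 0.4, -1.0]
width: 1.001
```

Run:
```python
from h import *
st=r.read_state(); im=capture('wrist'); save(im,'w6.png'); np.save('st6.npy',[st],allow_pickle=True)
print(st['tcp_pos'],st['ft_force'],pose(st).round(4)[:3,1], onz('top',(375.8,233),.018))
```

```text
[ 0.38158363 -0.30498739  0.15725473] [ 0.99957542  0.39925849 -0.95706046] [2.230e-02 9.998e-01 6.000e-04] [ 0.38275204 -0.30649571  0.018     ]
```

View pics/w6.png

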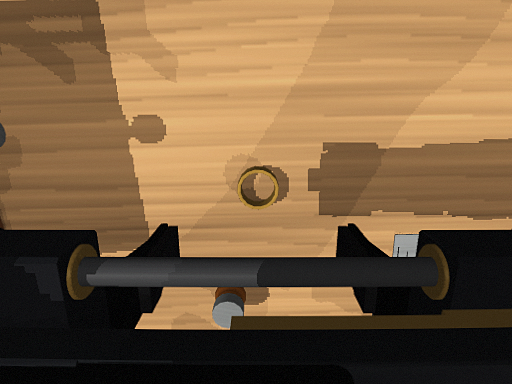

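Run:
```python
from h import *
st=np.load('st6.npy',allow_pickle=True)[0]; im=cv2.imread('pics/w6.png')
x0,y0,x1,y1=225,155,292,215
c=cv2.resize(im[y0:y1,x0:x1],None,fx=10,fy=10,interpolation=cv2.INTER_CUBIC)
cv2.imwrite('pics/w6a.png',c)
```

```text
(no output)
```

View pics/w6a.png

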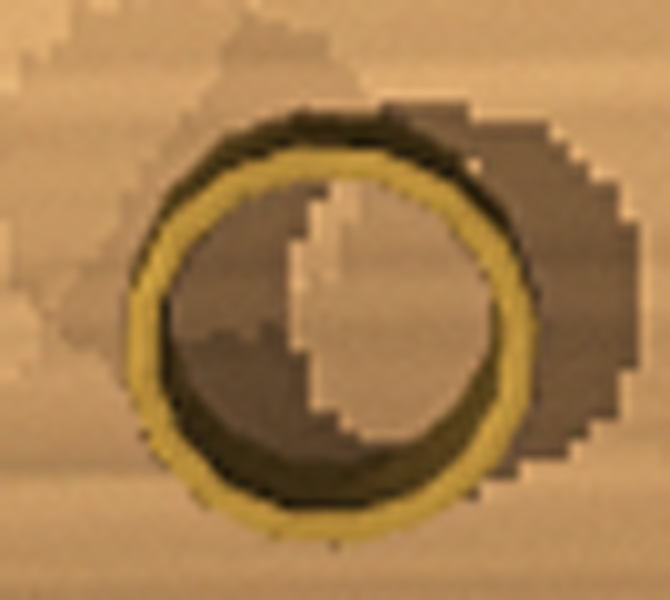

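Run:
```python
from h import *
st=np.load('st6.npy',allow_pickle=True)[0]
P=onz('wrist',(257.75,189.15),.018,st); print(P, (np.linalg.inv(pose(st))@np.append(P,1))[:3])
a=onz('wrist',(225+12.7-.45,189),.018,st);b=onz('wrist',(225+53.7-.45,189),.018,st);print(np.linalg.norm(a-b))
```

```text
[ 0.38567124 -0.30328756  0.018     ] [0.13925637 0.00171115 0.00402652]
0.038980487944772345
```

Call:
step_arm([
  [[0.15,0.002,0.02,0,0,0,1],[0.3,0.002,0.035,0,0,0,1],[0.5,0.002,0.035,0,0,0,1],[0.7,0.002,0.035,0,0,0,1],[0.9,0.002,0.035,0,0,0,0.8]],
])

```text
time_s: 14.82
tcp_pos: [0.3847, -0.3053, 0.0654]
orientation: [3.127, 1.569, 3.104]
ft_force: [0.2, 0.6, 0.1]
width: 0.951
```

Call:
step_arm([
  [[0.2,0,0,0,0,0,0.8],[0.4,0,0,0,0,0,0.7],[0.52,0,0,0,0,0,0.7],[0.555,0,0,0,0,0,0.65],[0.555,0,0,0,0,0,0.6]],
])

```text
time_s: 15.45
tcp_pos: [0.3851, -0.3057, 0.0118]
orientation: [-2.419, 1.571, -2.442]
ft_force: [1.3, -0.2, 0.3]
width: 0.626
```

Run:
```python
from h import *
st=r.read_state(); im=capture('wrist'); save(im,'w7.png'); np.save('st7.npy',[st],allow_pickle=True)
print(st['tcp_pos'],st['ft_force'],st['width'])
```

```text
[ 0.38511674 -0.30574247  0.01178963] [ 1.25381669 -0.15363029  0.29421833] 0.6263296771609675
```

View pics/w7.png

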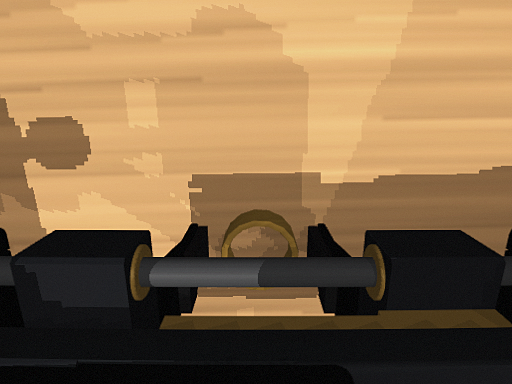

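Call:
step_arm([
  [[0,0,0,0,0,0,0.45],[0,0,0,0,0,0,0.4],[0,0,0,0,0,0,0.35],[0,0,0,0,0,0,0.35],[0,0,0,0,0,0,0.35]],
], grip_force=15)

```text
time_s: 16.12
tcp_pos: [0.3855, -0.3057, 0.0121]
orientation: [-0.098, 1.57, -0.121]
ft_force: [-0.4, 1.6, 5.6]
width: 0.454
```

Call:
step_arm([
  [[0,0,0,0,0,0,0.35],[-0.25,0,0,0,0,0,0.35],[-0.5,0,0,0,0,0,0.35],[-0.75,0,0,0,0,0,0.35],[-1,0,0,0,0,0,0.35]],
])

```text
time_s: 16.75
tcp_pos: [0.3849, -0.3055, 0.1124]
orientation: [2.956, 1.57, 2.933]
ft_force: [0.5, 0.2, -0.1]
width: 0.452
```

Run:
```python
from h import *
st=r.read_state(); im=capture('wrist'); save(im,'w8.png',4,(190,190,320,310)); np.save('st8.npy',[st],allow_pickle=True)
print(st['tcp_pos'],st['ft_force'],st['width'])
```

```text
[ 0.38487887 -0.30549596  0.11241639] [ 0.50035607  0.17504957 -0.07881855] 0.45193498135880783
```

View pics/w8.png

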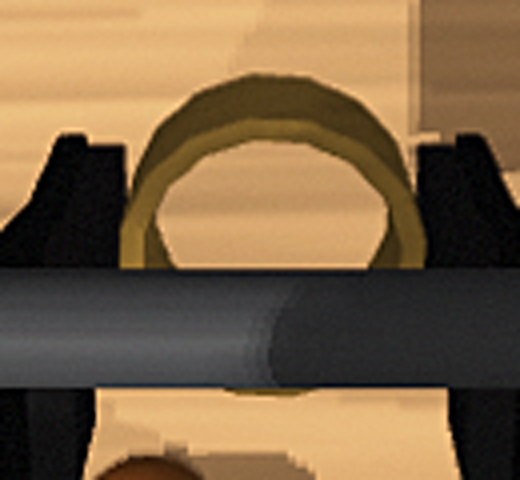

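Run:
```python
from h import *
st=np.load('st8.npy',allow_pickle=True)[0]; T=np.linalg.inv(pose(st)); z=st['tcp_pos'][2]
for u,dz in (((256.5,219.2),.006),((256.5,287.7),.006),((256.5,208.4),-.012)):
    print((T@np.append(onz('wrist',u,z+dz,st),1))[:3].round(4))
P=pose(st)@np.array([0,0,0,1]);
```

```text
[-0.006   0.0008 -0.0191]
[-0.006   0.0008  0.0193]
[ 0.012   0.0008 -0.0188]
```

Call:
step_arm([
  [[-0.1,0.15,0.06,0,0,0,0.35],[-0.2,0.35,0.12,0,0,0,0.35],[-0.3,0.55,0.18,0,0,0,0.35],[-0.4,0.75,0.24,0,0,0,0.35],[-0.4,0.95,0.3,0,0,0,0.35]],
])

```text
time_s: 17.42
tcp_pos: [0.4178, -0.2108, 0.1521]
orientation: [-0.003, 1.57, -0.026]
ft_force: [-0.2, 0.5, 0.0]
width: 0.458
```

Call:
step_arm([
  [[0,0.2,0.06,0,0,0,0.35],[0,0.4,0.12,0,0,0,0.35],[0,0.6,0.18,0,0,0,0.35],[0,0.8,0.24,0,0,0,0.35],[0,1,0.3,0,0,0,0.35]],
])

```text
time_s: 18.05
tcp_pos: [0.4495, -0.1114, 0.1513]
orientation: [3.029, 1.57, 3.006]
ft_force: [-0.1, -0.8, 0.0]
width: 0.454
```

Call:
step_arm([
  [[0,0.2,0.06,0,0,0,0.35],[0,0.4,0.12,0,0,0,0.35],[0,0.6,0.18,0,0,0,0.35],[0,0.8,0.24,0,0,0,0.35],[0,1,0.3,0,0,0,0.35]],
])

```text
time_s: 18.68
tcp_pos: [0.4821, -0.0118, 0.1516]
orientation: [-2.912, 1.571, -2.935]
ft_force: [-0.5, -0.1, -0.2]
width: 0.455
```

Call:
step_arm([
  [[0,0.2,0.06,0,0,0,0.35],[0,0.4,0.12,0,0,0,0.35],[0,0.6,0.18,0,0,0,0.35],[0,0.8,0.24,0,0,0,0.35],[0,1,0.3,0,0,0,0.35]],
])

```text
time_s: 19.3
tcp_pos: [0.5147, 0.0879, 0.1517]
orientation: [-2.132, 1.571, -2.155]
ft_force: [-0.5, -0.5, 0.6]
width: 0.459
```

Call:
step_arm([
  [[0,0.2,0.06,0,0,0,0.35],[0,0.35,0.15,0,0,0,0.35],[0,0.46,0.28,0,0,0,0.35],[0,0.46,0.28,0,0,0,0.35],[0,0.46,0.28,0,0,0,0.35]],
])

```text
time_s: 19.92
tcp_pos: [0.5433, 0.131, 0.1516]
orientation: [-2.087, 1.57, -2.111]
ft_force: [0.3, 0.8, -0.3]
width: 0.456
```

Call:
step_arm([
  [[0.1,0.018,0,0,0,0,0.35],[0.2,0.018,0,0,0,0,0.35],[0.35,0.018,0,0,0,0,0.35],[0.5,0.018,0,0,0,0,0.35],[0.52,0.018,0,0,0,0,0.35]],
])

```text
time_s: 20.55
tcp_pos: [0.5424, 0.1333, 0.0981]
orientation: [-2.673, 1.568, -2.696]
ft_force: [0.9, 0.2, 0.2]
width: 0.458
```

Run:
```python
from h import *
st=r.read_state(); im=capture('wrist'); save(im,'w9.png',4,(190,160,320,300)); np.save('st9.npy',[st],allow_pickle=True)
print(st['tcp_pos'],st['ft_force'],st['width'])
```

```text
[0.54236508 0.13327838 0.09805411] [0.85364405 0.22252302 0.15330149] 0.458237566365292
```

View pics/w9.png

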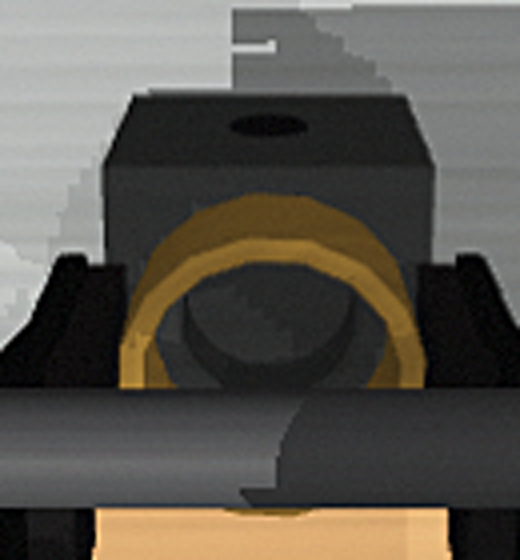

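Run:
```python
from h import *
st=np.load('st9.npy',allow_pickle=True)[0]
f=lambda x,y:((x+.5)/4-.5+190,(y+.5)/4-.5+160)
for p,z in (((103,165),.084),((434,165),.084),((270,165),.084),((270,194),.0862),((270,239),.1042),((270,514),.1042),((121,370),.1042),((427,370),.1042)): print(p,onz('wrist',f(*p),z,st).round(4))
```

```text
(103, 165) [0.5194 0.1119 0.084 ]
(434, 165) [0.5205 0.1575 0.084 ]
(270, 165) [0.5199 0.1349 0.084 ]
(270, 194) [0.5234 0.1348 0.0862]
(270, 239) [0.5234 0.1349 0.1042]
(270, 514) [0.5618 0.134  0.1042]
(121, 370) [0.5406 0.1155 0.1042]
(427, 370) [0.5415 0.1544 0.1042]
```

Call:
step_arm([
  [[0.01,-0.002,0.002,0,0,0,0.35],[0.017,-0.002,0.002,0,0,0,0.35],[0.024,-0.002,0.002,0,0,0,0.35],[0.024,-0.002,0.002,0,0,0,0.35],[0.024,-0.002,0.002,0,0,0,0.35]],
])

```text
time_s: 21.22
tcp_pos: [0.5436, 0.1335, 0.0974]
orientation: [0.67, 1.571, 0.647]
ft_force: [-0.3, -0.0, -0.7]
width: 0.456
```

Call:
step_arm([
  [[0,0,0,0,0,0,0.5],[0,0,0,0,0,0,0.6],[0,0,0,0,0,0,0.7],[0,0,0,0,0,0,0.8],[0,0,0,0,0,0,0.8]],
])

```text
time_s: 21.85
tcp_pos: [0.5435, 0.1335, 0.0974]
orientation: [-2.05, 1.571, -2.073]
ft_force: [0.4, 0.8, 0.4]
width: 0.779
```

Call:
step_arm([
  [[-0.15,0,0,0,0,0,1],[-0.3,0,0,0,0,0,1],[-0.5,0,0,0,0,0,1],[-0.7,0,0,0,0,0,1],[-0.9,0,0,0,0,0,1]],
])

```text
time_s: 22.48
tcp_pos: [0.5438, 0.1335, 0.1894]
orientation: [0.449, 1.569, 0.426]
ft_force: [-0.4, -0.9, 0.8]
width: 0.995
```

Run:
```python
from h import *
st=r.read_state(); im=capture('wrist'); save(im,'w10.png');save(im,'w10a.png',5,(200,110,325,230)); np.save('st10.npy',[st],allow_pickle=True)
print(st['tcp_pos'],st['ft_force'],st['width'])
```

```text
[0.54383403 0.13347142 0.1894303 ] [-0.43668105 -0.92105636  0.78824002] 0.9953661825443018
```

View pics/w10a.png

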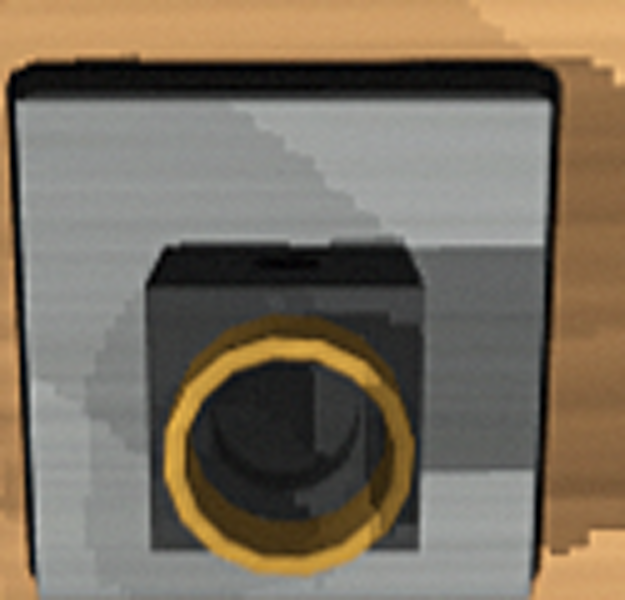

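View pics/w10.png

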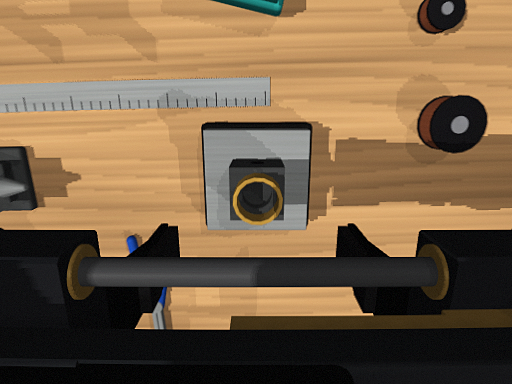

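Run:
```python
from h import *
st=np.load('st10.npy',allow_pickle=True)[0]
f=lambda p:((p[0]+.5)/5-.5+200,(p[1]+.5)/5-.5+110)
quad('wrist',[f(p) for p in((147,285),(424,287),(419,550),(151,549))],.084,st)
print(onz('wrist',f((289.5,456.5)),.102,st).round(4), onz('wrist',f((289.5,316)),.084,st).round(4))
print('spool hub',onz('wrist',(459.5,124.5),.03,st))
p=onz('top',(313,173),.056)
im=capture('top'); save(im,'t2.png',4,(280,145,345,200)); save(im,'t2b.png',8,(180,140,250,210))
```

```text
c [0.5431 0.1343 0.084 ]
  side 0.0457 ang%90 88.2
  side 0.0462 ang%90 88.9
  side 0.0463 ang%90 88.4
  side 0.0463 ang%90 88.1
[0.5439 0.1349 0.102 ] [0.525  0.1354 0.084 ]
spool hub [0.49294413 0.33307463 0.03      ]
```

View pics/t2.png

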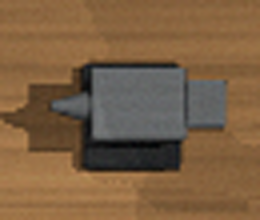

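View pics/t2b.png

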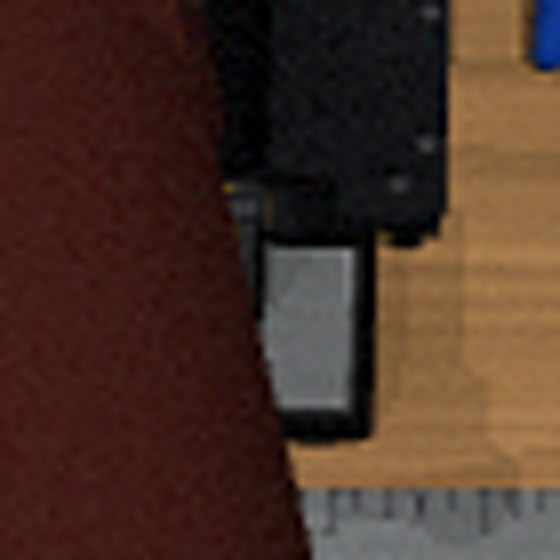

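Call:
step_arm([
  [[0,0.2,-0.05,0,0,0,1],[0,0.4,-0.1,0,0,0,1],[0,0.6,-0.16,0,0,0,1],[0,0.8,-0.22,0,0,0,1],[0,1,-0.28,0,0,0,1]],
])

```text
time_s: 23.2
tcp_pos: [0.5175, 0.2348, 0.1873]
orientation: [-2.248, 1.571, -2.272]
ft_force: [0.5, -0.0, 0.0]
width: 0.998
```

Call:
step_arm([
  [[0.1,0.2,-0.05,0,0,0,1],[0.2,0.4,-0.1,0,0,0,1],[0.3,0.6,-0.16,0,0,0,1],[0.4,0.8,-0.22,0,0,0,1],[0.4,0.98,-0.28,0,0,0,1]],
])

```text
time_s: 23.82
tcp_pos: [0.4912, 0.3338, 0.1461]
orientation: [-2.41, 1.569, -2.433]
ft_force: [0.5, 0.4, 1.0]
width: 1.001
```

Run:
```python
from h import *
st=r.read_state(); im=capture('wrist'); save(im,'w11.png'); np.save('st11.npy',[st],allow_pickle=True)
T=np.linalg.inv(pose(st))
x0,y0=195,110
g=cv2.cvtColor(im,cv2.COLOR_RGB2GRAY)[y0:235,x0:335]; m=(g>120)&(im[y0:235,x0:335].max(2).astype(int)-im[y0:235,x0:335].min(2)<40); m=m.astype(np.uint8)
n,l,s,c=cv2.connectedComponentsWithStats(m)
for i in range(1,n):
    if s[i][4]>30:
        u=c[i]+[x0,y0]; P=onz('wrist',u,.03,st); print(s[i],u,P.round(4),(T@np.append(P,1))[:3].round(4))
print(st['tcp_pos'])
```

```text
[ 52  75  17  17 237] [254.94514768 193.10548523] [0.4925 0.3328 0.03  ] [ 0.1161 -0.0008  0.0015]
[0.49116509 0.33375061 0.14614366]
```

View pics/w11.png

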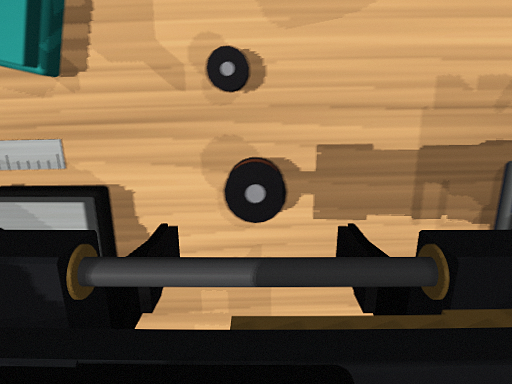

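Call:
step_arm([
  [[0.15,-0.02,0.012,0,0,0,1],[0.3,-0.023,0.012,0,0,0,1],[0.5,-0.023,0.012,0,0,0,1],[0.65,-0.023,0.012,0,0,0,1],[0.8,-0.023,0.012,0,0,0,1]],
])

```text
time_s: 24.5
tcp_pos: [0.4935, 0.3297, 0.0663]
orientation: [-1.865, 1.57, -1.889]
ft_force: [-0.8, 0.2, -0.2]
width: 0.997
```

Call:
step_arm([
  [[0.15,0,0,0,0,0,1],[0.3,0,0,0,0,0,1],[0.45,0,0,0,0,0,1],[0.53,0,0,0,0,0,0.9],[0.53,0,0,0,0,0,0.8]],
])

```text
time_s: 25.12
tcp_pos: [0.493, 0.3302, 0.0137]
orientation: [-2.372, 1.57, -2.395]
ft_force: [-1.0, 0.1, -0.1]
width: 0.866
```

Call:
step_arm([
  [[0,0,0,0,0,0,0.6],[0,0,0,0,0,0,0.5],[0,0,0,0,0,0,0.5],[0,0,0,0,0,0,0.5],[0,0,0,0,0,0,0.5]],
], grip_force=20)

```text
time_s: 25.75
tcp_pos: [0.4936, 0.3306, 0.0148]
orientation: [0.725, 1.57, 0.702]
ft_force: [0.1, -0.5, 4.6]
width: 0.626
```

Call:
step_arm([
  [[0,0,0,0,0,0,0.5],[-0.2,0,0,0,0,0,0.5],[-0.4,0,0,0,0,0,0.5],[-0.6,0,0,0,0,0,0.5],[-0.9,0,0,0,0,0,0.5]],
])

```text
time_s: 26.38
tcp_pos: [0.4926, 0.3299, 0.1052]
orientation: [-2.381, 1.569, -2.404]
ft_force: [0.8, 0.1, -1.7]
width: 0.624
```

Call:
step_arm([
  [[-0.3,-0.1,0,0,0,0,0.5],[-0.6,-0.25,0,0,0,0,0.5],[-0.8,-0.45,0,0,0,0,0.5],[-0.8,-0.65,0,0,0,0,0.5],[-0.8,-0.85,0.1,0,0,0,0.5]],
])

```text
time_s: 27.0
tcp_pos: [0.5004, 0.2441, 0.184]
orientation: [-2.952, 1.57, -2.974]
ft_force: [-0.5, -0.3, -1.8]
width: 0.619
```

Call:
step_arm([
  [[0,-0.2,0.04,0,0,0,0.5],[0,-0.4,0.08,0,0,0,0.5],[0,-0.6,0.12,0,0,0,0.5],[0,-0.8,0.16,0,0,0,0.5],[0,-1,0.2,0,0,0,0.5]],
])

```text
time_s: 27.62
tcp_pos: [0.5191, 0.1434, 0.1843]
orientation: [-2.111, 1.571, -2.134]
ft_force: [0.2, 0.5, -1.2]
width: 0.619
```

Call:
step_arm([
  [[0,-0.2,0.04,0,0,0,0.5],[0,-0.4,0.08,0,0,0,0.5],[0,-0.6,0.12,0,0,0,0.5],[0,-0.8,0.16,0,0,0,0.5],[0,-1,0.2,0,0,0,0.5]],
])

```text
time_s: 28.25
tcp_pos: [0.5367, 0.043, 0.1844]
orientation: [0.766, 1.571, 0.742]
ft_force: [-0.4, -0.2, -1.2]
width: 0.619
```

Call:
step_arm([
  [[0,-0.2,0.06,0,0,0,0.5],[0,-0.4,0.06,0,0,0,0.5],[0,-0.51,0.06,0,0,0,0.5],[0,-0.51,0.06,0,0,0,0.5],[0,-0.51,0.06,0,0,0,0.5]],
])

```text
time_s: 28.88
tcp_pos: [0.5415, -0.0059, 0.1843]
orientation: [1.718, 1.57, 1.696]
ft_force: [-0.3, 0.0, -1.5]
width: 0.623
```

Run:
```python
from h import *
st=r.read_state(); im=capture('wrist'); save(im,'w12.png'); np.save('st12.npy',[st],allow_pickle=True)
print(st['tcp_pos'],st['ft_force'],st['width'])
```

```text
[ 0.54148292 -0.00593101  0.18433508] [-0.29166381  0.02146486 -1.52743137] 0.6225758250326499
```

View pics/w12.png

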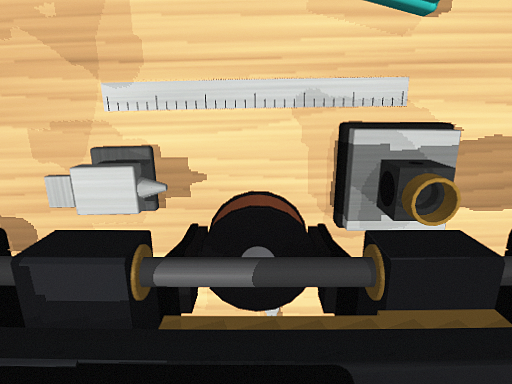

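Run:
```python
from h import *
st=np.load('st12.npy',allow_pickle=True)[0]
for n,u,z in(('horn',(168,187),.05),('heel',(46,191),.054),('heel2',(73,191),.054),('face TL',(73,167),.056),('face TR',(137,164),.056),('BL',(80,213),.056),('BR',(141,212),.056),('foot TL',(91,148),0.01),('foot TR',(156,147),.01),('ftR bot',(158,209),.01)): print(n,onz('wrist',u,z,st).round(4))
```

```text
horn [ 0.5403 -0.0881  0.05  ]
heel [ 0.5405 -0.202   0.054 ]
heel2 [ 0.541  -0.1763  0.054 ]
face TL [ 0.5181 -0.1711  0.056 ]
face TR [ 0.5168 -0.1123  0.056 ]
BL [ 0.5621 -0.1722  0.056 ]
BR [ 0.5623 -0.1141  0.056 ]
foot TL [ 0.5069 -0.176   0.01  ]
foot TR [ 0.5076 -0.1081  0.01  ]
ftR bot [ 0.5747 -0.1131  0.01  ]
```

Call:
step_arm([
  [[0.15,-0.016,0,0,0,0,0.5],[0.35,-0.016,0,0,0,0,0.5],[0.55,-0.016,0,0,0,0,0.5],[0.75,-0.016,0,0,0,0,0.5],[0.95,-0.016,0,0,0,0,0.5]],
])

```text
time_s: 29.55
tcp_pos: [0.5409, -0.0081, 0.0877]
orientation: [-2.875, 1.57, -2.897]
ft_force: [0.3, 0.0, -0.9]
width: 0.619
```

Call:
step_arm([
  [[0.2,0,0,0,0,0,0.5],[0.4,0,0,0,0,0,0.5],[0.6,0,0,0,0,0,0.5],[0.7,0,0,0,0,0,0.5],[0.735,0,0,0,0,0,0.5]],
])

```text
time_s: 30.18
tcp_pos: [0.541, -0.0084, 0.0151]
orientation: [-2.804, 1.57, -2.827]
ft_force: [0.3, -0.3, -1.6]
width: 0.623
```

Call:
step_arm([
  [[0.005,0,0,0,0,0,0.5],[0.01,0,0,0,0,0,0.5],[0.01,0,0,0,0,0,0.5],[0.01,0,0,0,0,0,0.5],[0.01,0,0,0,0,0,0.5]],
])

```text
time_s: 30.8
tcp_pos: [0.5415, -0.0084, 0.015]
orientation: [0.057, 1.571, 0.033]
ft_force: [0.5, -0.2, -1.8]
width: 0.62
```

Call:
step_arm([
  [[0.006,0,0,0,0,0,0.5],[0.012,0,0,0,0,0,0.5],[0.012,0,0,0,0,0,0.5],[0.012,0,0,0,0,0,0.7],[0.012,0,0,0,0,0,0.8]],
])

```text
time_s: 31.42
tcp_pos: [0.5417, -0.0084, 0.0138]
orientation: [0.087, 1.57, 0.064]
ft_force: [-0.0, -0.4, -0.1]
width: 0.74
```

Call:
step_arm([
  [[0,0,0,0,0,0,0.85],[-0.2,0,0,0,0,0,0.85],[-0.4,0,0,0,0,0,0.85],[-0.7,0,0,0,0,0,0.85],[-1,0,0,0,0,0,0.85]],
])

```text
time_s: 32.05
tcp_pos: [0.5413, -0.0085, 0.1144]
orientation: [-2.52, 1.57, -2.543]
ft_force: [-0.4, -0.2, -0.4]
width: 0.85
```

Call:
step_arm([
  [[-0.2,0,0,0,0,0,1],[-0.4,0,0,0,0,0,1],[-0.6,0,0,0,0,0,1],[-0.7,0,0,0,0,0,1],[-0.7,0,0,0,0,0,1]],
])

```text
time_s: 32.67
tcp_pos: [0.5417, -0.0084, 0.1839]
orientation: [0.264, 1.57, 0.241]
ft_force: [-0.8, -0.1, 0.2]
width: 1.0
```

Run:
```python
from h import *
st=r.read_state(); im=capture('wrist'); save(im,'w13.png'); np.save('st13.npy',[st],allow_pickle=True)
print(st['tcp_pos'],st['ft_force'],st['width'])
im=capture('scene'); save(im,'s13.png')
```

```text
[ 0.54170482 -0.00839675  0.18391535] [-0.84234221 -0.0520845   0.15650015] 1.000340218712738
```

View pics/w13.png

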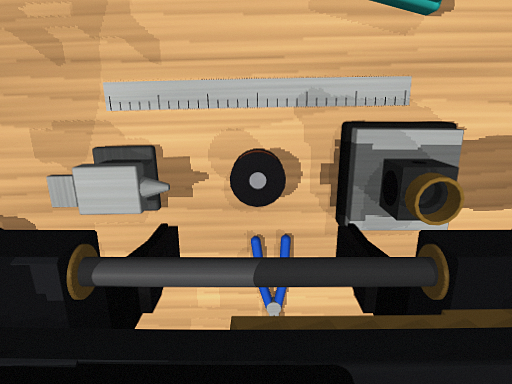

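View pics/s13.png

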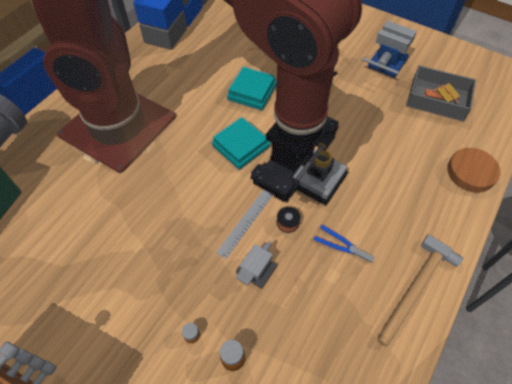

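Run:
```python
from h import *
st=np.load('st13.npy',allow_pickle=True)[0]
print(onz('wrist',(258,180.5),.03,st).round(4));
```

```text
[ 0.5409 -0.0064  0.03  ]
```

Call:
step_arm([
  [[0,-0.2,0.04,0,0,0,1],[0,-0.4,0.08,0,0,0,1],[0,-0.6,0.12,0,0,0,1],[0,-0.8,0.16,0,0,0,1],[0,-1,0.2,0,0,0,1]],
])

```text
time_s: 33.4
tcp_pos: [0.5587, -0.1094, 0.1826]
orientation: [-3.025, 1.569, -3.048]
ft_force: [-0.1, 0.2, 0.4]
width: 1.0
```

Call:
step_arm([
  [[0,-0.2,0.04,0,0,0,1],[0,-0.4,0.08,0,0,0,1],[0,-0.6,0.12,0,0,0,1],[0,-0.8,0.16,0,0,0,1],[0,-1,0.2,0,0,0,1]],
])

```text
time_s: 34.02
tcp_pos: [0.5765, -0.2098, 0.1825]
orientation: [3.093, 1.569, 3.07]
ft_force: [0.0, 0.5, -0.5]
width: 0.999
```

Call:
step_arm([
  [[0,-0.2,0.04,0,0,0,1],[0,-0.4,0.08,0,0,0,1],[0,-0.6,0.12,0,0,0,1],[0,-0.8,0.16,0,0,0,1],[0,-1,0.25,0,0,0,1]],
])

```text
time_s: 34.65
tcp_pos: [0.5995, -0.3113, 0.1837]
orientation: [2.811, 1.571, 2.787]
ft_force: [0.5, 0.1, -0.2]
width: 0.999
```

Call:
step_arm([
  [[0,-0.1,0.03,0,0,0,1],[0,-0.21,0.05,0,0,0,1],[0,-0.21,0.05,0,0,0,1],[0,-0.21,0.05,0,0,0,1],[0,-0.21,0.05,0,0,0,1]],
])

```text
time_s: 35.28
tcp_pos: [0.6042, -0.3302, 0.1838]
orientation: [1.043, 1.57, 1.021]
ft_force: [0.2, 0.1, 0.1]
width: 1.002
```

Run:
```python
from h import *
st=r.read_state(); im=capture('wrist'); save(im,'w14.png'); np.save('st14.npy',[st],allow_pickle=True)
print(st['tcp_pos'],st['ft_force'],st['width'])
```

```text
[ 0.60419563 -0.33020804  0.18378415] [0.15373647 0.09123487 0.13583821] 1.0022462624674662
```

View pics/w14.png

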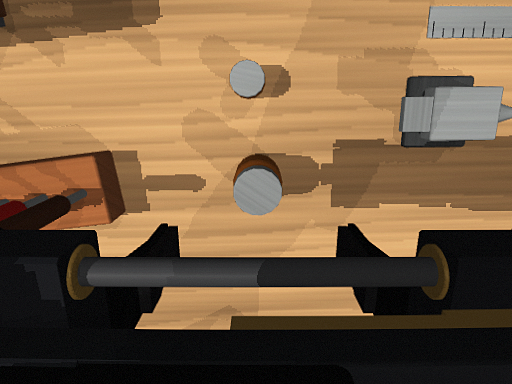

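Run:
```python
from h import *
st=np.load('st14.npy',allow_pickle=True)[0]; im=cv2.imread('pics/w14.png').astype(int)
x0,y0=220,145
c=im[y0:225,x0:300]; m=((c.max(2)-c.min(2)<30)&(c.mean(2)>110)).astype(np.uint8)
cs=max(cv2.findContours(m,cv2.RETR_EXTERNAL,cv2.CHAIN_APPROX_NONE)[0],key=cv2.contourArea)
e=cv2.fitEllipse(cs); u=np.array(e[0])+[x0,y0]; P=onz('wrist',u,.07,st); print(u,e[1],P.round(4),(np.linalg.inv(pose(st))@np.append(P,1))[:3].round(4), np.linalg.norm(onz('wrist',u-[e[1][1]/2,0],.07,st)-onz('wrist',u+[e[1][1]/2,0],.07,st)))
```

```text
[257.22090912 191.48849106] (45.33892822265625, 47.502445220947266) [ 0.6036 -0.3289  0.07  ] [ 0.1138  0.0012 -0.0006] 0.041340697957932354
```

Call:
step_arm([
  [[0.15,0,0,0,0,0,1],[0.3,0,0,0,0,0,1],[0.45,0,0,0,0,0,1],[0.6,0,0,0,0,0,1],[0.75,0,0,0,0,0,1]],
])

```text
time_s: 35.95
tcp_pos: [0.6039, -0.3309, 0.1074]
orientation: [3.114, 1.57, 3.09]
ft_force: [0.5, 0.6, 0.9]
width: 1.001
```

Call:
step_arm([
  [[0.15,0,0,0,0,0,1],[0.3,0,0,0,0,0,1],[0.5,0,0,0,0,0,1],[0.7,0,0,0,0,0,0.9],[0.74,0,0,0,0,0,0.75]],
])

```text
time_s: 36.58
tcp_pos: [0.603, -0.3303, 0.0324]
orientation: [2.779, 1.568, 2.756]
ft_force: [0.5, -0.5, 0.7]
width: 0.868
```

Call:
step_arm([
  [[0,0,0,0,0,0,0.6],[0,0,0,0,0,0,0.5],[0,0,0,0,0,0,0.45],[0,0,0,0,0,0,0.45],[0,0,0,0,0,0,0.45]],
], grip_force=15)

```text
time_s: 37.2
tcp_pos: [0.6044, -0.3312, 0.0354]
orientation: [-0.33, 1.57, -0.354]
ft_force: [0.2, 0.4, 5.9]
width: 0.539
```

Call:
step_arm([
  [[0,0,0,0,0,0,0.45],[-0.2,0,0,0,0,0,0.45],[-0.45,0,0,0,0,0,0.45],[-0.7,0,0,0,0,0,0.45],[-1,0,0,0,0,0,0.45]],
])

```text
time_s: 37.83
tcp_pos: [0.6036, -0.3309, 0.1361]
orientation: [3.078, 1.57, 3.055]
ft_force: [0.7, -0.9, -1.4]
width: 0.545
```

Call:
step_arm([
  [[-0.15,0.1,0.02,0,0,0,0.45],[-0.3,0.25,0.05,0,0,0,0.45],[-0.3,0.45,0.1,0,0,0,0.45],[-0.3,0.65,0.15,0,0,0,0.45],[-0.3,0.85,0.2,0,0,0,0.45]],
])

```text
time_s: 38.45
tcp_pos: [0.6262, -0.244, 0.1636]
orientation: [2.747, 1.569, 2.725]
ft_force: [0.1, 0.3, -1.3]
width: 0.545
```

Call:
step_arm([
  [[0,0.2,0.02,0,0,0,0.45],[0,0.4,0.05,0,0,0,0.45],[0,0.6,0.08,0,0,0,0.45],[0,0.8,0.1,0,0,0,0.45],[0,1,0.15,0,0,0,0.45]],
])

```text
time_s: 39.08
tcp_pos: [0.6434, -0.1456, 0.1648]
orientation: [0.34, 1.571, 0.317]
ft_force: [0.6, -0.8, -1.4]
width: 0.541
```

Call:
step_arm([
  [[0,0.2,0.01,0,0,0,0.45],[0,0.4,0.02,0,0,0,0.45],[0,0.6,0.02,0,0,0,0.45],[0,0.8,0.02,0,0,0,0.45],[0,1,0.02,0,0,0,0.45]],
])

```text
time_s: 39.7
tcp_pos: [0.6476, -0.0456, 0.1647]
orientation: [-0.253, 1.571, -0.277]
ft_force: [0.5, -0.1, -1.5]
width: 0.54
```

Call:
step_arm([
  [[0,0.2,0,0,0,0,0.45],[0,0.4,0,0,0,0,0.45],[0,0.6,0,0,0,0,0.45],[0,0.8,0,0,0,0,0.45],[0,1,0,0,0,0,0.45]],
])

```text
time_s: 40.33
tcp_pos: [0.6499, 0.0544, 0.1647]
orientation: [-1.363, 1.571, -1.387]
ft_force: [0.2, 0.5, -0.4]
width: 0.542
```

Call:
step_arm([
  [[0,0.2,0,0,0,0,0.45],[0,0.4,0,0,0,0,0.45],[0,0.6,0,0,0,0,0.45],[0,0.75,0.0,0,0,0,0.45],[0,0.75,0,0,0,0,0.45]],
])

```text
time_s: 40.95
tcp_pos: [0.6515, 0.1298, 0.1644]
orientation: [2.446, 1.57, 2.425]
ft_force: [0.3, -0.7, -1.7]
width: 0.544
```

Run:
```python
from h import *
st=r.read_state(); im=capture('wrist'); save(im,'w15.png'); np.save('st15.npy',[st],allow_pickle=True)
print(st['tcp_pos'],st['ft_force'],st['width'],pose(st)[:3,1])
```

```text
[0.65148008 0.12984105 0.16442743] [ 0.31619446 -0.70874533 -1.69326936] 0.5435792073076696 [2.09504790e-02 9.99780479e-01 2.66331538e-04]
```

View pics/w15.png

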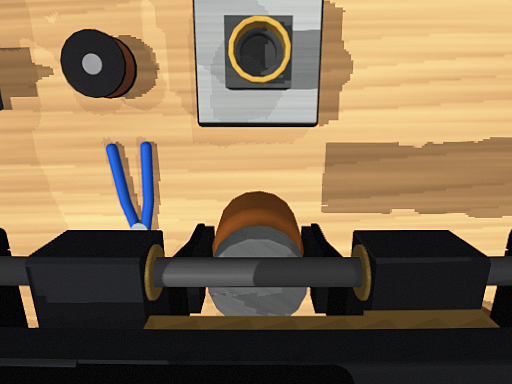

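Run:
```python
from h import *
st=np.load('st15.npy',allow_pickle=True)[0]; g=cv2.imread('pics/w15.png')
cv2.imwrite('pics/w15a.png',cv2.resize(g[85:215,190:325],None,fx=4.5,fy=4.5,interpolation=cv2.INTER_CUBIC))
print(onz('wrist',(198,122),.042,st).round(4),onz('wrist',(317,122.5),.042,st).round(4),'rubber',onz('wrist',(258,127),.024,st).round(4),'jar near bottom',onz('wrist',(259,192),.1294,st).round(4),'jar sides',onz('wrist',(216,230),.15,st).round(4),onz('wrist',(302,230),.15,st).round(4))
```

```text
[0.591  0.0821 0.042 ] [0.5936 0.1831 0.042 ] rubber [0.5975 0.1329 0.024 ] jar near bottom [0.6298 0.1326 0.1294] jar sides [0.6459 0.1077 0.15  ] [0.647  0.1565 0.15  ]
```

View pics/w15a.png

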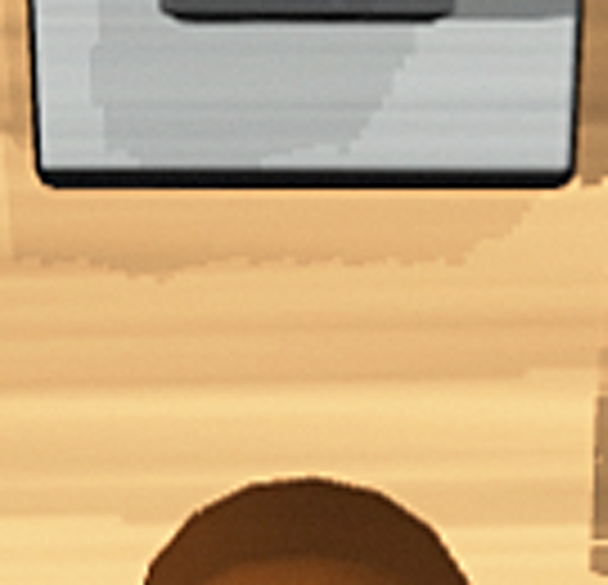

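Call:
step_arm([
  [[0.1,-0.008,0,0,0,0,0.45],[0.2,-0.008,0,0,0,0,0.45],[0.35,-0.008,0,0,0,0,0.45],[0.5,-0.008,0,0,0,0,0.45],[0.65,-0.008,0,0,0,0,0.45]],
])

```text
time_s: 41.62
tcp_pos: [0.6514, 0.1272, 0.0983]
orientation: [-2.761, 1.57, -2.784]
ft_force: [0.2, 0.2, -1.3]
width: 0.539
```

Call:
step_arm([
  [[0.15,0,0,0,0,0,0.45],[0.3,0,0,0,0,0,0.45],[0.45,0,0,0,0,0,0.45],[0.58,0,0,0,0,0,0.45],[0.62,0,0,0,0,0,0.45]],
])

```text
time_s: 42.25
tcp_pos: [0.6511, 0.1271, 0.0365]
orientation: [-2.78, 1.569, -2.803]
ft_force: [-0.7, -0.0, -0.9]
width: 0.54
```

Call:
step_arm([
  [[0.005,0,0,0,0,0,0.45],[0.01,0,0,0,0,0,0.45],[0.01,0,0,0,0,0,0.45],[0.01,0,0,0,0,0,0.45],[0.01,0,0,0,0,0,0.45]],
])

```text
time_s: 42.88
tcp_pos: [0.6517, 0.1273, 0.0368]
orientation: [0.412, 1.571, 0.389]
ft_force: [-0.4, 0.2, -1.4]
width: 0.541
```

Call:
step_arm([
  [[0.005,0.015,0,0,0,0,0.45],[0.01,0.015,0,0,0,0,0.45],[0.014,0.015,0,0,0,0,0.45],[0.014,0.015,0,0,0,0,0.45],[0.014,0.015,0,0,0,0,0.45]],
])

```text
time_s: 43.5
tcp_pos: [0.6516, 0.1289, 0.0355]
orientation: [1.482, 1.571, 1.459]
ft_force: [-1.9, -0.1, 3.3]
width: 0.54
```

Call:
step_arm([
  [[0,0,0,0,0,0,0.6],[0,0,0,0,0,0,0.7],[0,0,0,0,0,0,0.8],[0,0,0,0,0,0,0.9],[0,0,0,0,0,0,0.9]],
])

```text
time_s: 44.12
tcp_pos: [0.6516, 0.1287, 0.0352]
orientation: [-2.079, 1.571, -2.102]
ft_force: [-0.5, -0.3, 0.2]
width: 0.882
```

Call:
step_arm([
  [[-0.15,0,0,0,0,0,0.9],[-0.3,0,0,0,0,0,0.9],[-0.5,0,0,0,0,0,0.9],[-0.7,0,0,0,0,0,0.9],[-0.95,0,0,0,0,0,0.9]],
])

```text
time_s: 44.75
tcp_pos: [0.6516, 0.1287, 0.132]
orientation: [0.453, 1.571, 0.43]
ft_force: [0.3, 0.3, 0.9]
width: 0.901
```

Call:
step_arm([
  [[-0.15,0,0,0,0,0,1],[-0.3,0,0,0,0,0,1],[-0.45,0,0,0,0,0,1],[-0.6,0,0,0,0,0,1],[-0.6,0,0,0,0,0,1]],
])

```text
time_s: 45.38
tcp_pos: [0.6523, 0.1288, 0.1916]
orientation: [0.293, 1.569, 0.27]
ft_force: [-0.5, 0.1, 0.9]
width: 1.004
```

Run:
```python
from h import *
st=r.read_state(); im=capture('wrist'); save(im,'w16.png'); np.save('st16.npy',[st],allow_pickle=True)
print(st['tcp_pos'],st['ft_force'],st['width'],pose(st)[:3,1])
```

```text
[0.65230844 0.12877555 0.19162482] [-0.52510448  0.08497034  0.90423478] 1.0036340945700193 [2.32315302e-02 9.99729958e-01 5.54428108e-04]
```

View pics/w16.png

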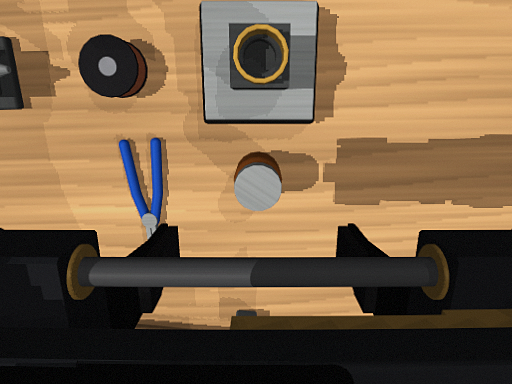

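Run:
```python
from h import *
st=np.load('st16.npy',allow_pickle=True)[0]
print('cap',onz('wrist',(257.7,187.5),.07,st).round(4),'base near',onz('wrist',(258,152.5),.0,st).round(4),'rubber far',onz('wrist',(260,123),.024,st).round(4),'steel far',onz('wrist',(206,119),.042,st).round(4),onz('wrist',(315,119.5),.042,st).round(4))
print('ring',onz('wrist',(260.8,52.5),.102,st).round(4),'spool',onz('wrist',(107.5,66.5),.03,st).round(4))
quad('wrist',[(229.5,24),(290,24),(290,87.5),(230,88)],.084,st)
```

```text
cap [0.6504 0.1305 0.07  ] base near [0.6294 0.1315 0.    ] rubber far [0.5967 0.1341 0.024 ] steel far [0.5908 0.0839 0.042 ] [0.5936 0.1852 0.042 ]
ring [0.5431 0.1351 0.102 ] spool [ 0.5409 -0.007   0.03  ]
c [0.5434 0.1346 0.084 ]
  side 0.0452 ang%90 88.7
  side 0.0455 ang%90 0.1
  side 0.0469 ang%90 89.1
  side 0.0458 ang%90 87.9
```

Call:
step_arm([
  [[-0.2,-0.2,0,0,0,0,1],[-0.4,-0.4,0,0,0,0,1],[-0.6,-0.6,0,0,0,0,1],[-0.8,-0.8,0,0,0,0,1],[-0.8,-1,0,0,0,0,1]],
])

```text
time_s: 46.05
tcp_pos: [0.6502, 0.0269, 0.2726]
orientation: [0.171, 1.567, 0.147]
ft_force: [-0.1, 0.9, 0.3]
width: 0.994
```

Call:
step_arm([
  [[0,-0.2,-0.1,0,0,0,1],[0,-0.4,-0.2,0,0,0,1],[0,-0.6,-0.3,0,0,0,1],[0,-0.8,-0.4,0,0,0,1],[0,-1,-0.5,0,0,0,1]],
])

```text
time_s: 46.68
tcp_pos: [0.5962, -0.0713, 0.2703]
orientation: [2.022, 1.571, 1.999]
ft_force: [-0.9, 0.4, -1.5]
width: 1.0
```

Call:
step_arm([
  [[0,-0.2,-0.1,0,0,0,1],[0,-0.4,-0.2,0,0,0,1],[0,-0.6,-0.3,0,0,0,1],[0,-0.8,-0.4,0,0,0,1],[0,-1,-0.5,0,0,0,1]],
])

```text
time_s: 47.3
tcp_pos: [0.544, -0.1702, 0.2703]
orientation: [-0.686, 1.571, -0.709]
ft_force: [0.4, 0.2, 0.3]
width: 0.997
```

Call:
step_arm([
  [[0,-0.2,-0.1,0,0,0,1],[0,-0.4,-0.2,0,0,0,1],[0,-0.6,-0.3,0,0,0,1],[0,-0.8,-0.3,0,0,0,1],[0,-0.8,-0.3,0,0,0,1]],
])

```text
time_s: 47.92
tcp_pos: [0.512, -0.2501, 0.2703]
orientation: [-1.732, 1.57, -1.758]
ft_force: [0.3, 1.0, -0.6]
width: 0.996
```

Run:
```python
from h import *
print(r.read_state()['time_s'])
im=capture('top'); save(im,'t17.png',1.5); save(capture('scene'),'s17.png',1.5)
```

```text
47.925
```

View pics/t17.png

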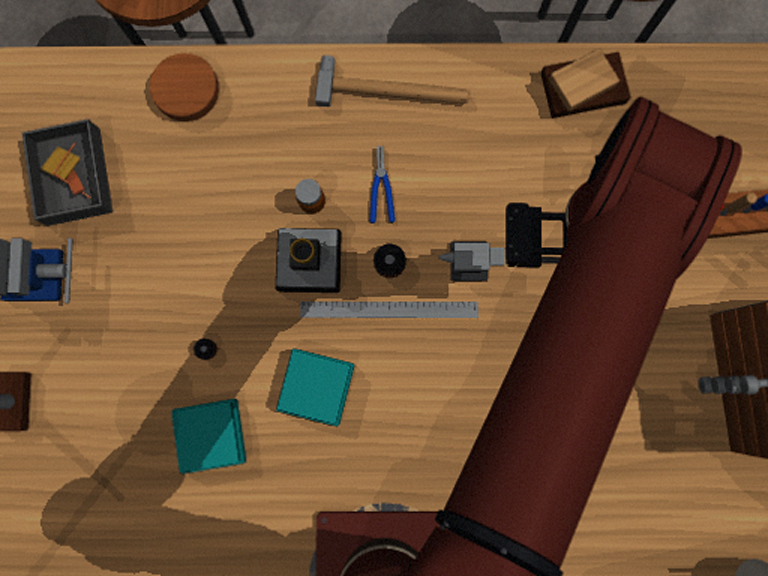

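View pics/s17.png

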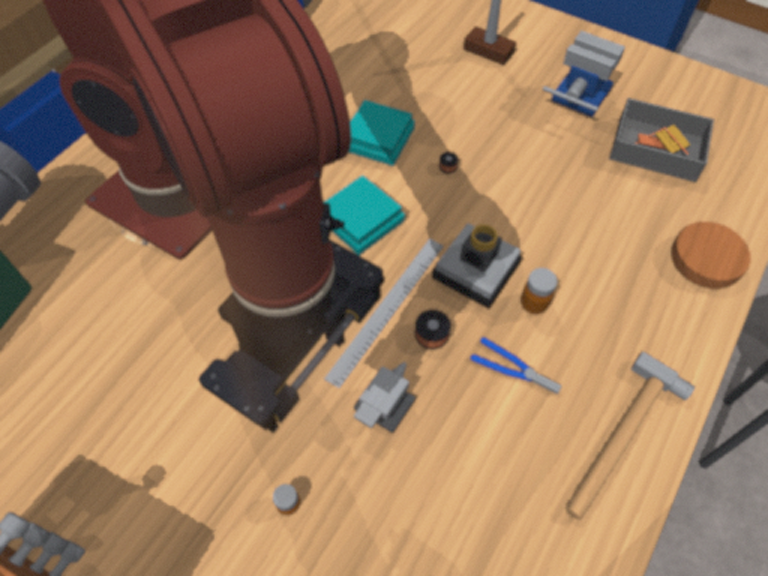

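Run:
```python
from bench import r
print(abs(r.read_state()['qd']).max(), r.close_job())
```

```text
the job is handed in; nothing more can be done
0.0119194283158711 None
```

The bench is set out as asked, in the order asked, and I handed the job in at about 48 s of the 102 s allowed. The gripper was up and clear of everything.

These are my last checks, measured with the wrist camera:
- **Doming block:** within about 1 mm of the bench block's centre, square to it within about 1°, hollow up.
- **Brass ring:** lying flat on the doming block, within about 1 mm of its centre.
- **Large spool:** flat on the table, about 1 mm from the midpoint between bench block and anvil.
- **Large jar:** standing behind the bench block, 1 mm or less off its middle line. The gap to the rubber is about 30 mm measured from the cap and about 33 mm from the base edge.
- **Left alone:** I touched neither the small spool, the small jar nor the pliers. The last top and scene pictures show them about where they were at the start, judged by eye.

**Disagreements:**
- The top and wrist cameras differed by 2–5 mm on the same points. I worked from relative measurements in the wrist view.
- The wrist camera also read about 1.5 mm off sideways against the jaws, which I corrected for.
- The ring was let go about 1 mm above the doming block; it shifted by less than 1 mm.

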